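Stack a machine foot in its carrier and dock it

TASK

Take the red saddle marker off the yellow-outlined dock and hang it astride the rail. Build the machine foot in the carrier's pocket: aluminium block first, then every orange spacer on the bench, then the rubber-topped steel cap, each lying flat and square inside the corner guides. Then slide the carrier along the bench, without lifting it, into the yellow outline until it sits square against the stop bar; leave the tape, mug and blue bin alone.

Things in the scene. Friction and masses are not known exactly. Their poses are not given: they have to be found in the camera images.
- carrier: loose workpiece carrier, about 0.5 kg: aluminium base 140 mm square, 10 mm thick, with a black bumper strip 8 mm wide along all four edges; bumper outer faces 70 mm from the centre, bumper top 18 mm above the bench. Four blue corner guides on it form a pocket (see pocket). Origin: centre of the underside; z up, x and y along its sides
- pocket (a point): centre of the pocket floor, 10 mm above the carrier's origin, same axes. Pocket 60 mm square between four L-shaped blue corner guides, walls 4 mm thick, straight up to 60 mm above this floor, then lips flaring outward up to 69 mm (39 mm from the centre lines). Each L runs 9 mm from the corner along each side; the middle 42 mm of every side is open down to the floor for fingers
- dock: fixed dock: three yellow strips on the bench (168 mm square, open on the bar's side) and a dark steel stop bar 170 mm long, 14 mm wide, 25 mm high on its local +y side, face 71 mm from the origin. Origin on the bench at the outline's centre, where the carrier's origin belongs, the carrier's x then parallel to the dock's x
- rail: fixed steel bar, 14 mm diameter, 260 mm long, horizontal along the rail's local y, on a post at each end; bar axis 170 mm above the bench. Origin on the bench under the middle of the bar
- marker: loose red saddle marker, 0.08 kg, rigid inverted U, 64 mm high: top plate 40 (its x) by 60 mm (its y), 4 mm thick; two legs 4 mm thick, 60 mm long in y, 60 mm high, at x = +-18 mm, so a 32 mm gap runs through along its y. Starts standing on its legs in the dock; hangs with the bar in the gap, top plate on the bar. Origin: between the legs' lower edges, z up
- block: loose aluminium block of the foot, 56 mm square, 18 mm high, 0.12 kg, dark spot on top; origin: centre of the underside, z up, sides along x and y
- spacer1: loose orange spacer plate, 56 mm square, 12 mm thick, 0.04 kg, dark spot on top; sides along x and y, origin: centre of the underside, z up. Two or three of the spacers are present (None if absent)
- spacer2: loose orange spacer plate, 56 mm square, 12 mm thick, 0.04 kg, dark spot on top; sides along x and y, origin: centre of the underside, z up. Two or three of the spacers are present (None if absent)
- spacer3: loose orange spacer plate, 56 mm square, 12 mm thick, 0.04 kg, dark spot on top; sides along x and y, origin: centre of the underside, z up. Two or three of the spacers are present (None if absent)
- cap: loose top cap: steel flange 56 mm square and 8 mm thick, with a black rubber disc of 44 mm diameter and 14 mm height centred on it (22 mm in all), 0.08 kg; origin: centre of the flange's underside, z up, flange sides along x and y
- tape: bystander: brown roll, 100 mm diameter, 48 mm high, origin centre of the underside
- mug: bystander: white mug, 80 mm diameter, 95 mm high, origin centre of the underside
- bin: bystander: open blue bin, 150 x 100 x 70 mm, origin centre of the underside
Things that resemble listed ones, but are neither listed nor needed, are in the scene too. There is more than one size of the dock; the job needs the middle-sized.

How it is judged:
By the outcome, as a careful person would: the job done as asked, in the order asked, and still so for the second after the job is handed in, with the robot touching nothing.
Of spacer1, spacer2, spacer3 only 2 to 3 are there at a start; the rules pass over those that are not, and their reading is None.
At some moment in a run one of block, spacer1, spacer2, spacer3, cap, carrier may be knocked a few centimetres aside while the robot is not near it.
It also fails if it takes over 208 s, if anything falls off the work surface, if the arm or the gripper's body presses on something with over 40 N, if the wrist force passes 120 N, or if a joint passes its speed limit or range.

ROBOT

A 6-joint arm with a two-finger parallel gripper is mounted at the origin on the work surface. World frame = base frame: x ahead of the robot, y to its left, z up, the work surface at z = 0. Lengths are in mm, angles in rad, forces in N, time in s.
With the tool pointing down it reaches from about 350 to 775 mm from the base axis. Payload 7.3 kg.
Tool frame: the origin (TCP) lies at the very end of the fingers, on their centre line; the grasp point (between the pads) lies 19 mm behind it; z points along the fingers, x is the direction in which the jaws open and shut, and the axes are right-handed (so a half turn about z gives the same grasp; the last joint's range is limited). The gripper opens to 92 mm and grips with 3 to 60 N. Pads are 19 mm wide; open, the fingers measure 130 mm over their backs; the gripper's body (75 mm by 190 mm) begins 47 mm behind the grasp point.
Start: joints at [-1.344, 0.342, 1.524, -0, 1.275, -0.146], TCP at [191.241, -488.95, 226.741] pointing down, gripper open.
Joint ranges: [-2.53, 2.53], [-0.77, 2.02], [0.04, 2.7], [-1, 4.14], [0.28, 2.66], [-3.11, 3.11]. Speed limits (rad/s): [2.57, 2.57, 3.14, 3.14, 3.14, 3.14].

INTERFACE

Orientations are given as [roll, pitch, yaw] about the fixed x, y, z axes, in that order (R = Rz(yaw) Ry(pitch) Rx(roll)).
In Python, from plant import bot, capture, camera_params gives the robot as it stands.
- The arm moves only by the shell command python3 -m jog 'ROWS' [OPENING]. ROWS is a JSON object of lists of equal length, an entry for each row: "xyz": the shift along the world's x, y, z as a fraction of full scale, a list of three; "angular": the turn, a rotation vector about the world's x, y, z as a fraction of full scale, a list of three. In form: {"xyz": [[x, y, z], ...], "angular": [[wx, wy, wz], ...]}. A call has 1 to 10 rows; each row shifts and turns the pose as measured when the row begins; what a row does not reach is not made up. Full scale, the value 1, is 2 cm for a shift and 6 degrees for a turn. A row lasts 1/10 s, in which the tool goes at most 50 mm and 8.59 degrees, less where a joint would pass 70% of its speed; a pose out of reach is approached as far as the arm can. A call with a number of a shift or a turn outside -1 to 1 is refused whole. A call with a gripper value outside its range is refused whole. OPENING is the closure, from -1 (fully open) to 1 (shut), set as the call begins (- or left out, the last holds). The fingers move at their own pace and stop on an object; the grip force is fixed at half the most. Time passes only in rows, so rows that do not move let the fingers close. It gives the time, the measured TCP pose, the force and the opening at its end, in the units of the state.
- bot.get_obs(): the state, without advancing time (a new reading comes with each control period).
- capture(name): name is "scene" or "top"; returns the picture (400x640x3 uint8, red, green, blue); there is no depth.
- camera_params(name): a dict with "fx", "fy", "cx", "cy" (pixels), "k1" (the pictures are not rectified: a ray, as slopes to the right and down, at radius r is drawn at 1 + k1 r^2 times it, then the intrinsics apply), "rvec" (rotation vector, rad) and "tvec" (3), from world to camera coordinates, as OpenCV has them. Camera axes: x right, y down, z forward; pixel columns grow to the right and rows downward; lengths in mm; the calibration is good to about 2 mm. A picture is of the moment at which its call begins. camera_params takes no time and is no camera call.
- bot.close_job(): hands the job in, once; it reports no verdict.
The state is a dict: "time": time; "joint_positions": joint angles; "dq": joint speeds; "tau": joint torques, N m; "tool_pos": TCP position; "tcp_rot": TCP orientation; "contact_force": force on the tool from outside, world axes, zero at the start; "moment": the same for the moment, N m; "grip_width": finger opening in mm.
Only numpy, scipy, OpenCV 4.12 (cv2) and the standard library are available. Lean on these libraries where they do the work, as an engineer would, in place of code of your own. Each camera call takes 0.05 s, during which the arm holds its last target.

## Working session

There is one attempt and no reset: what is moved stays moved. The work goes in short steps, Python scripts to look and compute and a shell command to move; the robot and the scene stay as the last step left them, time stands still between calls to the robot, and variables do not carry over. Pictures are saved under pics/ and viewed, and the job is handed in when it is done.

```bash
ls; mkdir -p pics; python3 - <<'E'
from plant import bot, capture, camera_params
import cv2
for n in ("scene","top"):
    im=capture(n); cv2.imwrite(f"pics/{n}0.png",im[:,:,::-1]); print(n,camera_params(n))
print(bot.get_obs())
E
```

```text
pics
scene {'fx': 490.3256505145227, 'fy': 490.3256505145227, 'cx': 320.4952637608948, 'cy': 205.13584928691216, 'k1': 0.006077088694305336, 'rvec': array([ 2.08489465,  0.84062033, -0.41024728]), 'tvec': array([-374.8295201 , -147.78838668, 1538.53300973])}
top {'fx': 438.6254179595307, 'fy': 438.6254179595307, 'cx': 321.86424267289243, 'cy': 203.58440011158868, 'k1': -0.03727584069508321, 'rvec': array([ 2.10895683, -2.16889749,  0.16394229]), 'tvec': array([  37.76781077,  490.49784286, 1450.47861142])}
{'time': 0.1, 'joint_positions': array([-1.34400522e+00,  3.42656581e-01,  1.52486237e+00, -1.11800174e-05,
        1.27539567e+00, -1.46003145e-01]), 'dq': array([-4.86501600e-04, -1.31372354e-03, -3.06798606e-03,  9.06159514e-04,
        3.01723806e-04,  1.17056508e-06]), 'tau': array([ 1.23584363e-03, -4.32002842e+01, -2.44695765e+01,  7.19267805e-02,
        5.26318874e-02, -5.70575651e-05]), 'tool_pos': array([ 191.1549514 , -488.60340366,  226.13325826]), 'tcp_rot': array([-3.14141091e+00,  1.30944985e-03, -1.19799869e+00]), 'contact_force': array([-0.02653427,  0.35316192, -0.66910208]), 'moment': array([0.00631515, 0.00087366, 0.01185525]), 'grip_width': 92.16839710193862}
```

View pics/scene0.png

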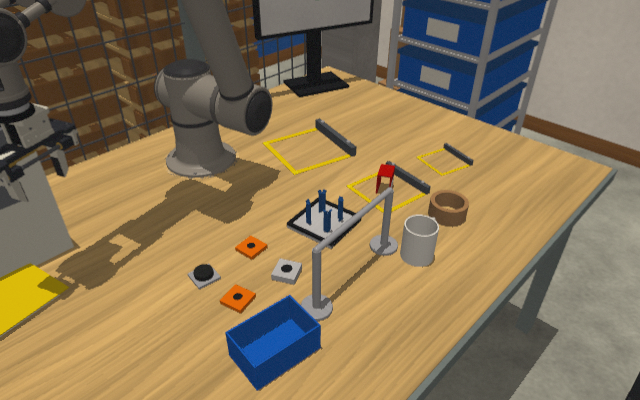

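View pics/top0.png

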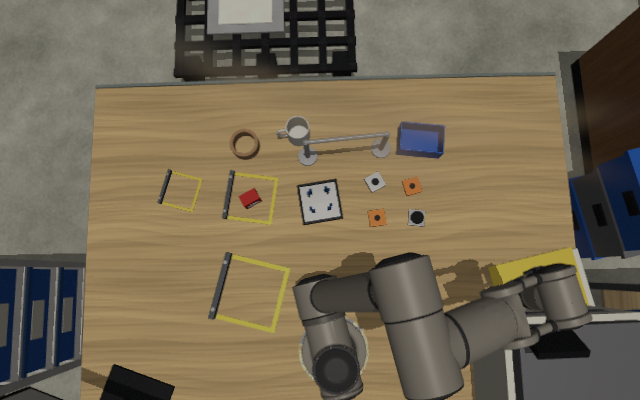

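The scene shows three docks. The middle-sized one holds the red marker (top view px 250,197). The carrier is at (320,202), the block at (375,182), the spacers at (412,186) and (377,217), and the cap at (417,217). The rail runs from (307,150) to (382,145). I'll measure these in enlarged crops.

```bash
cat > h.py <<'E'
import numpy as np, cv2
from plant import bot, capture, camera_params
def cam(n):
    p=camera_params(n); K=np.array([[p['fx'],0,p['cx']],[0,p['fy'],p['cy']],[0,0,1.]])
    return K,np.array([p['k1'],0,0,0.]),np.array(p['rvec'],float),np.array(p['tvec'],float)
def cast(n,px,z):
    K,d,r,t=cam(n); R=cv2.Rodrigues(r)[0]
    q=cv2.undistortPoints(np.array(px,float).reshape(-1,1,2),K,d).reshape(-1,2)
    D=np.c_[q,np.ones(len(q))]@R; C=-R.T@t
    return C+D*((z-C[2])/D[:,2])[:,None]
def proj(n,P):
    K,d,r,t=cam(n); return cv2.projectPoints(np.array(P,float).reshape(-1,1,3),r,t,K,d)[0].reshape(-1,2)
def tri(a,b):
    out=[]
    L=[]
    for n,p in (('scene',a),('top',b)):
        K,d,r,t=cam(n);R=cv2.Rodrigues(r)[0];q=cv2.undistortPoints(np.array(p,float).reshape(-1,1,2),K,d)[0,0]
        D=R.T@np.r_[q,1];L.append((-R.T@t,D/np.linalg.norm(D)))
    (A,u),(B,v)=L; s=np.linalg.lstsq(np.c_[u,-v],B-A,rcond=None)[0]
    P,Q=A+s[0]*u,B+s[1]*v; return (P+Q)/2,np.linalg.norm(P-Q)
def snap(n,name,box=None,k=1):
    im=capture(n); 
    o=im if box is None else im[box[1]:box[3],box[0]:box[2]]
    o=cv2.resize(o,None,fx=k,fy=k,interpolation=cv2.INTER_CUBIC)
    cv2.imwrite(f'pics/{name}.png',o[:,:,::-1]); return im
def comps(mask,amin=20):
    n,l,s,c=cv2.connectedComponentsWithStats(mask.astype(np.uint8)); 
    return [(tuple(np.round(c[i],2)),s[i,4],(l==i)) for i in range(1,n) if s[i,4]>=amin]
def rect(n,mask,z):
    c=max(cv2.findContours(mask.astype(np.uint8),cv2.RETR_EXTERNAL,cv2.CHAIN_APPROX_NONE)[0],key=len)
    w=cast(n,c.reshape(-1,2),z)[:,:2].astype(np.float32); r=cv2.minAreaRect(w); m=cast(n,[np.argwhere(mask)[:,::-1].mean(0)],z)[0]
    return np.round(r[0],1),np.round(r[1],1),round(r[2],1),np.round(m[:2],1)
E
python3 - <<'E'
import cv2
a=cv2.imread('pics/top0.png');b=cv2.imread('pics/scene0.png')
cv2.imwrite('pics/topc.png',cv2.resize(a[110:240,150:460],None,fx=2.58,fy=2.58,interpolation=cv2.INTER_CUBIC))
cv2.imwrite('pics/scec.png',cv2.resize(b[130:350,180:460],None,fx=2.7,fy=2.7,interpolation=cv2.INTER_CUBIC))
E
```

```text
(no output)
```

View pics/topc.png

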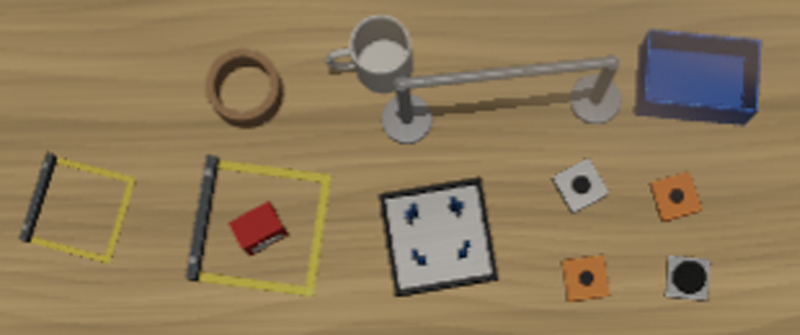

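View pics/scec.png

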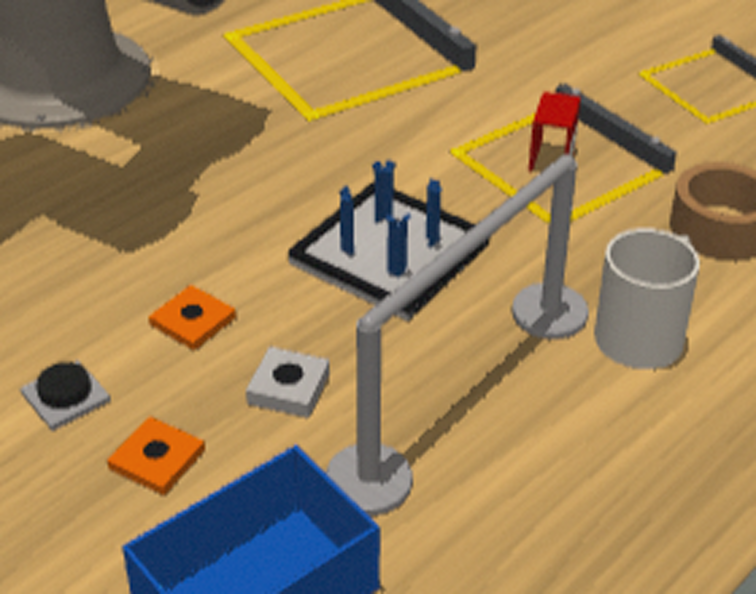

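```bash
cat > meas.py <<'E'
from h import *
def hsv(im): return cv2.cvtColor(im,cv2.COLOR_RGB2HSV)
def colours(im):
    H=hsv(im); h,s,v=[H[:,:,i].astype(int) for i in range(3)]
    return dict(yellow=(h>=24)&(h<=32)&(s>150)&(v>110), red=((h<6)|(h>174))&(s>150)&(v>60),
      orange=(h>=6)&(h<=15)&(s>185)&(v>130), blue=(h>100)&(h<125)&(s>110)&(v<160), white=(s<45)&(v>110))
E
python3 - <<'E'
from meas import *
im=cv2.imread('pics/top0.png')[:,:,::-1].copy(); sc=cv2.imread('pics/scene0.png')[:,:,::-1].copy()
C=colours(im)
for k,z in (('yellow',0),('red',64),('orange',12),('white',18),('blue',60)):
    m=C[k].copy(); m[240:]=0 if k!='yellow' else m[240:]
    m[:110]=0; m[:,:150]=0; m[:,465:]=0
    for c,a,mm in comps(m,12):
        print(k,c,a,rect('top',mm,z))
C=colours(sc)
for k,z in (('red',64),('orange',12)):
    for c,a,mm in comps(C[k],12): print('scene',k,c,a,rect('scene',mm,z))
E
```

```text
yellow (np.float64(185.69), np.float64(193.05)) 195 (array([556.2, 515.2]), array([112.1, 121.5]), 73.6, array([548.4, 501.4]))
yellow (np.float64(257.65), np.float64(198.28)) 352 (array([524.8, 266.1]), array([154.2, 166.8]), 80.7, array([522.5, 247.8]))
yellow (np.float64(251.8), np.float64(260.87)) 182 (array([304. , 263.1]), array([157.2,  14.8]), 74.7, array([305.9, 269.1]))
yellow (np.float64(236.17), np.float64(320.7)) 157 (array([107.3, 321.7]), array([144.5,  11.9]), 75.1, array([107.5, 322.8]))
yellow (np.float64(274.47), np.float64(321.71)) 17 (array([102.3, 194.2]), array([ 9.8, 30.1]), 74.9, array([101.1, 194. ]))
yellow (np.float64(264.27), np.float64(327.73)) 37 (array([ 81.8, 226.3]), array([43.2, 10.3]), 75.0, array([ 82.2, 228.4]))
red (np.float64(249.13), np.float64(197.56)) 229 (array([512.2, 265.8]), array([49.8, 59.1]), 28.1, array([514.7, 266.9]))
white (np.float64(295.73), np.float64(129.76)) 296 (array([762.7, 113.6]), array([ 82.4, 103.4]), 45.0, array([761.6, 109.2]))
white (np.float64(346.98), np.float64(137.47)) 288 (array([727.8, -69.7]), array([ 12.5, 3
[... 1125 characters left out ...]
), array([10.1, 13.7]), 88.4, array([536. ,   8.1]))
blue (np.float64(309.54), np.float64(191.92)) 13 (array([529.9,  65.4]), array([15.2, 10.6]), 16.8, array([528.8,  64.3]))
blue (np.float64(329.46), np.float64(206.69)) 13 (array([477.6,  -0.7]), array([ 7.4, 19.2]), 70.0, array([476.7,  -1.1]))
scene red (np.float64(384.89), np.float64(173.62)) 245 (array([536.5, 234.5]), array([ 41.6, 144.3]), 30.7, array([524.2, 251.6]))
scene orange (np.float64(250.03), np.float64(246.51)) 358 (array([ 441.7, -167.2]), array([58.4, 60.7]), 8.8, array([ 442. , -167.7]))
scene orange (np.float64(236.59), np.float64(297.85)) 510 (array([ 549.5, -293.4]), array([59. , 61.3]), 15.0, array([ 549.4, -294.3]))
```

```bash
python3 - <<'E'
from meas import *
im=cv2.imread('pics/top0.png')[:,:,::-1].copy(); sc=cv2.imread('pics/scene0.png')[:,:,::-1].copy()
H=hsv(im)
for p in [(408,183),(372,213),(245,197),(255,202),(252,192),(320,205),(300,200),(345,138),(307,160),(421,213),(224,215),(230,200)]: print(p,H[p[1],p[0]])
Hs=hsv(sc)
for p in [(386,170),(378,186),(300,222),(330,215),(350,226),(320,152),(410,180),(340,230)]: print('s',p,Hs[p[1],p[0]])
m=colours(sc)['yellow']
for c,a,mm in comps(m,12): print(c,a,rect('scene',mm,0))
E
```

```text
(408, 183) [ 13 174 170]
(372, 213) [ 14 173 172]
(245, 197) [  1 189 144]
(255, 202) [ 20  34 112]
(252, 192) [  1 191 144]
(320, 205) [ 19  12 170]
(300, 200) [ 0  0 34]
(345, 138) [ 18  23 134]
(307, 160) [ 12   9 140]
(421, 213) [30 15 33]
(224, 215) [90  4 69]
(230, 200) [ 19 109 110]
s (386, 170) [  1 241 176]
s (378, 186) [  3 201  90]
s (300, 222) [ 18  14 181]
s (330, 215) [109 152  67]
s (350, 226) [20 11 71]
s (320, 152) [ 19 129 190]
s (410, 180) [90  5 47]
s (340, 230) [ 10  10 146]
(np.float64(298.16), np.float64(153.99)) 475 (array([195.3, 268.1]), array([203.8, 222.8]), 74.6, array([200.2, 230.1]))
(np.float64(438.99), np.float64(162.98)) 156 (array([553. , 516.3]), array([114.9, 121.8]), 73.3, array([551.7, 498.4]))
(np.float64(360.99), np.float64(186.32)) 164 (array([453.5, 237. ]), array([ 76.4, 156.5]), 30.8, array([459.7, 231.4]))
(np.float64(407.59), np.float64(201.26)) 116 (array([599., 265.]), array([133.8,  10.2]), 80.8, array([599.4, 266. ]))
(np.float64(379.27), np.float64(207.93)) 30 (array([562.4, 186.8]), array([10.9, 31.5]), 77.3, array([562. , 186.8]))
(np.float64(25.15), np.float64(293.9)) 2672 (array([ 184.1, -619.3]), array([156.6, 155.2]), 11.4, array([ 197.3, -603.2]))
```

```bash
python3 - <<'E'
from meas import *
im=cv2.imread('pics/top0.png')[:,:,::-1].copy(); sc=cv2.imread('pics/scene0.png')[:,:,::-1].copy()
H=hsv(im).astype(int);S=hsv(sc).astype(int)
def red(H,v): return ((H[...,0]<6)|(H[...,0]>174))&(H[...,1]>150)&(H[...,2]>v)
for n,HH,v in (('top',H,115),('scene',S,130)):
    for c,a,mm in comps(red(HH,v),15): print('plate',n,c,a,rect(n,mm,64))
m=(H[...,0]>=8)&(H[...,0]<=16)&(H[...,1]>155)&(H[...,2]>120); m[:110]=0;m[240:]=0
for c,a,mm in comps(m,15):print('orange',c,a,rect('top',mm,12))
# rail
m=(H[...,1]<45)&(H[...,2]>110); m[:,:300]=0;m[:,395:]=0;m[:125]=0;m[146:]=0
for c,a,mm in comps(m,30): print('bar',c,a,rect('top',mm,172))
# carrier outer: dark bumper + white
m=((H[...,2]<60)|(H[...,1]<45)); m[:176]=0;m[228:]=0;m[:,:292]=0;m[:,348:]=0
m=cv2.morphologyEx(m.astype(np.uint8),cv2.MORPH_OPEN,np.ones((3,3)))>0
for c,a,mm in comps(m,200): print('carrier',c,a,rect('top',mm,18))
# dock bar
m=(H[...,1]<30)&(H[...,2]<95);m[:165]=0;m[225:]=0;m[:,:218]=0;m[:,242:]=0
for c,a,mm in comps(m,30): print('dockbar',c,a,rect('top',mm,25))
m=(H[...,2]<95)&(H[...,1]<60); m[:165]=0
# cap disc and block
m=(H[...,2]<60);m[:170]=0;m[226:]=0;m[:,:365]=0;m[:,430:]=0
for c,a,mm in comps(m,8): print('dark',c,a,rect('top',mm,22 if a>100 else 18),rect('top',mm,12)[3])
E
```

```text
plate top (np.float64(248.59), np.float64(196.91)) 199 (array([517.1, 268.3]), array([38.3, 58.1]), 26.1, array([516.9, 268.7]))
plate scene (np.float64(386.02), np.float64(170.25)) 164 (array([515.3, 267.9]), array([39.4, 60.6]), 29.5, array([515.9, 267.5]))
orange (np.float64(411.62), np.float64(185.83)) 212 (array([ 549.2, -289.8]), array([54.2, 53.6]), 14.7, array([ 549.1, -289.9]))
orange (np.float64(376.61), np.float64(217.48)) 228 (array([ 442.3, -163.1]), array([55.3, 55.2]), 5.5, array([ 441.8, -162.8]))
bar (np.float64(303.38), np.float64(130.89)) 87 (array([705.1,  74.2]), array([25.4, 39.7]), 88.7, array([705.4,  76.1]))
bar (np.float64(346.98), np.float64(137.47)) 288 (array([679.5, -60.1]), array([ 11.2, 270.8]), 4.3, array([679.7, -61.3]))
bar (np.float64(377.15), np.float64(141.56)) 34 (array([ 663.2, -155.9]), array([13. , 30.3]), 25.6, array([ 663.6, -156.1]))
carrier (np.float64(319.55), np.float64(201.75)) 1511 (array([501.9,  32. ]), array([139.4, 136.5]), 8.0, array([501.2,  31.8]))
dockbar (np.float64(227.99), np.float64(194.51)) 180 (array([535.5, 346.6]), array([ 13.8, 166. ]), 80.9, array([534.3, 346.5]))
dark (np.float64(374.81), np.float64(181.28)) 32 (array([ 566.8, -162.4]), array([20.9, 17.7]), 88.4, array([ 567.6, -161.8])) [ 568.9 -162.5]
dark (np.float64(412.0), np.float64(185.5)) 16 (array([ 549.1, -290. ]), array([14. , 10.6]), 88.4, array([ 549.1, -290. ])) [ 550.3 -291.3]
dark (np.float64(416.87), np.float64(217.0)) 125 (array([ 438.3, -299.7]), array([38.3, 39.5]), 42.5, array([ 438.3, -299.3])) [ 439.5 -301.5]
dark (np.float64(376.89), np.float64(217.28)) 18 (array([ 441.9, -162.6]), array([14.5, 12.3]), 42.6, array([ 441.8, -163. ])) [ 442.5 -163.8]
```

Candidates:
- **Dock:** small (186,193), middle (250,197) and large (250,290). The middle one measures 168 mm, so that is the one.
- **Marker:** the only red object, at (249,197).
- **Spacers:** two orange plates, at (412,186) and (377,217).
- **Block:** at (375,181), with the dark spot.
- **Cap:** at (416,217), with the black disc.
- **Yellow mat:** at the robot's side. It is irrelevant.

The crops confirm these choices. First move is towards the marker.

```bash
python3 -m jog '{"xyz":[[1,0.8,0],[1,0.8,0],[1,0.8,0],[1,0.8,0],[1,0.8,0],[1,0.8,0],[1,0.8,0],[1,0.8,0],[1,0.8,0],[1,0.8,0]],"angular":[[0,0,0.5],[0,0,0.5],[0,0,0.5],[0,0,0.5],[0,0,0.5],[0,0,0.5],[0,0,0.5],[0,0,0.5],[0,0,0.5],[0,0,0.5]]}' -1
```

```text
time: 1.1
tool_pos: [394.3, -322.0, 222.0]
tcp_rot: [-3.141, 0.01, -0.66]
contact_force: [0.4, -0.5, 0.4]
grip_width: 91.9
```

```bash
R='1'; python3 -m jog '{"xyz":[[0.2,1,0],[0.2,1,0],[0.2,1,0],[0.2,1,0],[0.2,1,0],[0.2,1,0],[0.2,1,0],[0.2,1,0],[0.2,1,0],[0.2,1,0]],"angular":[[0,0,0.4],[0,0,0.4],[0,0,0.4],[0,0,0.4],[0,0,0.4],[0,0,0.4],[0,0,0.4],[0,0,0.4],[0,0,0.4],[0,0,0.4]]}' -1; python3 -m jog '{"xyz":[[0.2,1,0],[0.2,1,0],[0.2,1,0],[0.2,1,0],[0.2,1,0],[0.2,1,0],[0.2,1,0],[0.2,1,0],[0.2,1,0],[0.2,1,0]],"angular":[[0,0,0.4],[0,0,0.4],[0,0,0.4],[0,0,0.4],[0,0,0.4],[0,0,0.4],[0,0,0.4],[0,0,0.4],[0,0,0.4],[0,0,0.4]]}' -1
```

```text
time: 2.1
tool_pos: [435.4, -112.1, 218.1]
tcp_rot: [-3.139, 0.018, -0.221]
contact_force: [0.6, -0.3, 0.5]
grip_width: 91.5
time: 3.1
tool_pos: [473.9, 97.0, 215.1]
tcp_rot: [-3.137, 0.025, 0.215]
contact_force: [0.4, 0.3, -0.3]
grip_width: 92.1
```

```bash
cat > go.py <<'E'
import sys,numpy as np
from scipy.spatial.transform import Rotation as R
from plant import bot
o=bot.get_obs(); x,y,z,yaw=map(float,sys.argv[1:5])
d=(np.array([x,y,z])-o['tool_pos'])/20
r=(R.from_euler('xyz',[np.pi,0,np.radians(yaw)])*R.from_euler('xyz',o['tcp_rot']).inv()).as_rotvec(degrees=True)/6
print('shift',np.round(d,2),'turn',np.round(r,2),'yaw',round(np.degrees(o['tcp_rot'][2]),2),'pos',np.round(o['tool_pos'],1),'w',round(o['grip_width'],1),'F',np.round(o['contact_force'],1),'q6',round(o['joint_positions'][5],2),'t',o['time'])
E
python3 go.py 516 268 220 27.8
```

```text
shift [2.11 8.55 0.25] turn [ 0.04 -0.24  2.58] yaw 12.34 pos [473.9  97.  215.1] w 92.1 F [ 0.4  0.3 -0.3] q6 -0.17 t 3.1
```

```bash
python3 -m jog '{"xyz":[[0.23,0.95,0],[0.23,0.95,0],[0.23,0.95,0],[0.23,0.95,0],[0.23,0.95,0],[0.23,0.95,0],[0.23,0.95,0],[0.23,0.95,0],[0.23,0.95,0],[0,0,0]],"angular":[[0,-0.03,0.3],[0,-0.03,0.3],[0,-0.03,0.3],[0,-0.03,0.3],[0,-0.03,0.3],[0,-0.03,0.3],[0,-0.03,0.3],[0,-0.03,0.3],[0,-0.03,0.2],[0,0,0]]}' -1; python3 go.py 516 268 100 27.8; python3 - <<'E'
from h import *
snap('top','t1',(200,140,340,230),5); snap('scene','s1',(330,100,470,220),5)
E
```

```text
time: 4.1
tool_pos: [513.9, 277.2, 210.4]
tcp_rot: [3.137, 0.007, 0.503]
contact_force: [0.1, -0.4, 0.4]
grip_width: 91.8
shift [ 0.11 -0.46 -5.52] turn [ 0.07 -0.04 -0.17] yaw 28.83 pos [513.9 277.2 210.4] w 91.8 F [ 0.1 -0.4  0.4] q6 -0.14 t 4.1
```

View pics/s1.png

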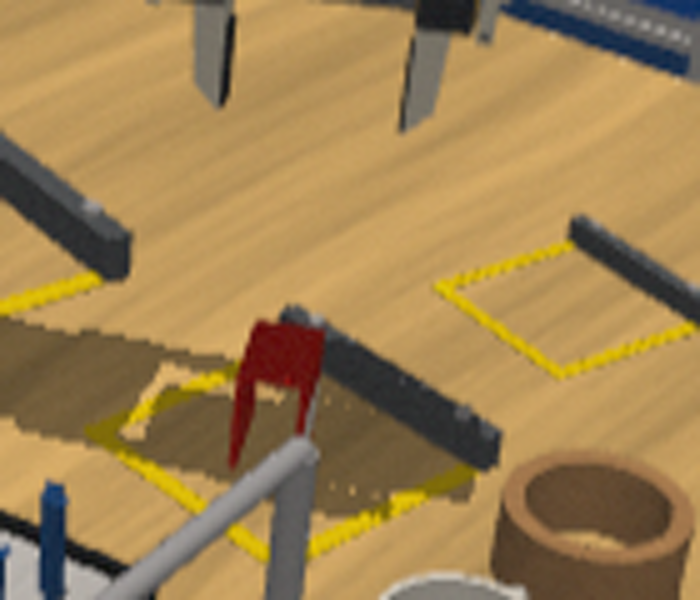

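```bash
python3 -m jog '{"xyz":[[0.1,-0.4,-1],[0,0,-1],[0,0,-1],[0,0,-1],[0,0,-1],[0,0,-1],[0,0,-1],[0,0,-0.8],[0,0,0],[0,0,0]],"angular":[[0.07,-0.04,-0.1],[0,0,0],[0,0,0],[0,0,0],[0,0,0],[0,0,0],[0,0,0],[0,0,0],[0,0,0],[0,0,0]]}' -1; python3 go.py 516 268 40 27.8
```

```text
time: 5.2
tool_pos: [514.3, 255.7, 50.8]
tcp_rot: [3.139, 0.003, 0.477]
contact_force: [1.1, -0.1, 0.2]
grip_width: 92.0
shift [ 0.09  0.61 -0.54] turn [ 0.04 -0.01  0.08] yaw 27.35 pos [514.3 255.7  50.8] w 92.0 F [ 1.1 -0.1  0.2] q6 -0.14 t 5.2
```

```bash
python3 -m jog '{"xyz":[[0.1,0.6,0],[0,0,-0.5],[0,0,0],[0,0,0]],"angular":[[0.04,0,0.08],[0,0,0],[0,0,0],[0,0,0]]}' -1; python3 go.py 516 268 40 27.8
```

```text
time: 5.6
tool_pos: [518.2, 269.0, 43.1]
tcp_rot: [-3.141, -0.004, 0.486]
contact_force: [-0.3, -0.3, -0.1]
grip_width: 92.0
shift [-0.11 -0.05 -0.15] turn [-0.02  0.03 -0.01] yaw 27.84 pos [518.2 269.   43.1] w 92.0 F [-0.3 -0.3 -0.1] q6 -0.14 t 5.6
```

```bash
python3 -m jog '{"xyz":[[-0.1,0,-0.1],[0,0,0],[0,0,0],[0,0,0],[0,0,0],[0,0,0],[0,0,0],[0,0,0],[0,0,0],[0,0,0]],"angular":[[0,0,0],[0,0,0],[0,0,0],[0,0,0],[0,0,0],[0,0,0],[0,0,0],[0,0,0],[0,0,0],[0,0,0]]}' 1; python3 -m jog '{"xyz":[[0,0,1],[0,0,1],[0,0,1],[0,0,1],[0,0,1],[0,0,1],[0,0,1],[0,0,1],[0,0,1],[0,0,0]],"angular":[[0,0,0],[0,0,0],[0,0,0],[0,0,0],[0,0,0],[0,0,0],[0,0,0],[0,0,0],[0,0,0],[0,0,0]]}' 1; python3 go.py 679.5 -60 250 4.3
```

```text
time: 6.6
tool_pos: [516.0, 268.9, 41.5]
tcp_rot: [-3.141, -0.005, 0.486]
contact_force: [0.4, -0.0, -0.2]
grip_width: 40.2
time: 7.6
tool_pos: [513.3, 267.8, 226.1]
tcp_rot: [-3.141, 0.001, 0.486]
contact_force: [0.1, -0.1, -0.6]
grip_width: 39.9
shift [  8.31 -16.39   1.2 ] turn [-0.   -0.01 -3.92] yaw 27.83 pos [513.3 267.8 226.1] w 39.9 F [ 0.1 -0.1 -0.6] q6 -0.14 t 7.6
```

```bash
python3 - <<'E'
from meas import *
sc=cv2.imread('pics/scene0.png')[:,:,::-1].copy();im=cv2.imread('pics/top0.png')[:,:,::-1].copy()
for n,I,box in (('scene',sc,(310,185,395,255)),('top',im,(310,132,388,146))):
    H=hsv(I); m=(H[...,1]<45)&(H[...,2]>90); k=np.zeros_like(m); x0,y0,x1,y1=box;k[y0:y1,x0:x1]=1;m&=k
    pts=[]
    if n=='scene':
        for u in range(328,383,3):
            v=np.where(m[:,u])[0]
            g=np.split(v,np.where(np.diff(v)>1)[0]+1)
            e=242-(u-318)*53/70
            g=min(g,key=lambda q:abs(q.mean()-e) if len(q) else 1e9); pts.append((u,g.mean()))
    else:
        for u in range(320,374,3):
            v=np.where(m[:,u])[0]; g=np.split(v,np.where(np.diff(v)>1)[0]+1); g=max(g,key=len); pts.append((u,g.mean()))
    w=cast(n,pts,170)[:,:2]; vx,vy,a,b=cv2.fitLine(w.astype(np.float32),cv2.DIST_HUBER,0,.01,.01).ravel()
    print(n,'yaw',np.degrees(np.arctan2(vy,vx)),'x at y=-60',a+vx/vy*(-60-b),'y-range',w[0],w[-1])
for n,I,z,pp in (('scene',sc,5,None),):pass
E
```

```text
scene yaw -88.24237 x at y=-60 672.0872 y-range [ 678.31350785 -146.93434567] [665.84669486  43.27833663]
top yaw -85.412056 x at y=-60 679.6895 y-range [672.84954416  24.25091526] [ 686.31811486 -137.88709501]
```

```bash
python3 - <<'E'
from meas import *
sc=cv2.imread('pics/scene0.png')[:,:,::-1].copy()
cv2.imwrite('pics/barc.png',cv2.resize(sc[180:260,300:400],None,fx=7,fy=7,interpolation=cv2.INTER_NEAREST)[:,:,::-1])
H=hsv(sc)
for u in (330,345,360,375): print(u,[(v,*H[v,u]) for v in range(int(242-(u-318)*.757)-8,int(242-(u-318)*.757)+9)])
E
```

```text
330 [(224, np.uint8(106), np.uint8(82), np.uint8(96)), (225, np.uint8(107), np.uint8(82), np.uint8(96)), (226, np.uint8(108), np.uint8(81), np.uint8(97)), (227, np.uint8(107), np.uint8(85), np.uint8(96)), (228, np.uint8(108), np.uint8(62), np.uint8(107)), (229, np.uint8(111), np.uint8(20), np.uint8(129)), (230, np.uint8(130), np.uint8(6), np.uint8(132)), (231, np.uint8(12), np.uint8(13), np.uint8(102)), (232, np.uint8(15), np.uint8(15), np.uint8(137)), (233, np.uint8(15), np.uint8(15), np.uint8(172)), (234, np.uint8(9), np.uint8(12), np.uint8(154)), (235, np.uint8(6), np.uint8(8), np.uint8(155)), (236, np.uint8(18), np.uint8(8), np.uint8(158)), (237, np.uint8(5), np.uint8(10), np.uint8(154)), (238, np.uint8(5), np.uint8(10), np.uint8(149)), (239, np.uint8(10), np.uint8(11), np.uint8(139)), (240, np.uint8(10), np.uint8(6), np.uint8(124))]
345 [(213, np.uint8(13), np.uint8(14), np.uint8(162)), (214, np.uint8(18), np.uint8(16), np.uint8(186)), (215, np.uint8(13), np.uint8(17), np.uint8(183)), (216, np.uint8(14), np.uint8(18), np.uint8(182)), (217, np.uint8(19), np.uint8(16), np.uint8(17
[... 1611 characters left out ...]
193, np.uint8(16), np.uint8(137), np.uint8(181)), (194, np.uint8(18), np.uint8(131), np.uint8(196)), (195, np.uint8(19), np.uint8(132), np.uint8(195)), (196, np.uint8(19), np.uint8(131), np.uint8(198)), (197, np.uint8(18), np.uint8(113), np.uint8(182)), (198, np.uint8(16), np.uint8(53), np.uint8(160)), (199, np.uint8(13), np.uint8(11), np.uint8(157)), (200, np.uint8(18), np.uint8(8), np.uint8(156)), (201, np.uint8(13), np.uint8(12), np.uint8(152)), (202, np.uint8(5), np.uint8(11), np.uint8(142)), (203, np.uint8(10), np.uint8(6), np.uint8(127)), (204, np.uint8(15), np.uint8(5), np.uint8(109)), (205, np.uint8(23), np.uint8(92), np.uint8(119)), (206, np.uint8(25), np.uint8(209), np.uint8(160))]
```

View pics/barc.png

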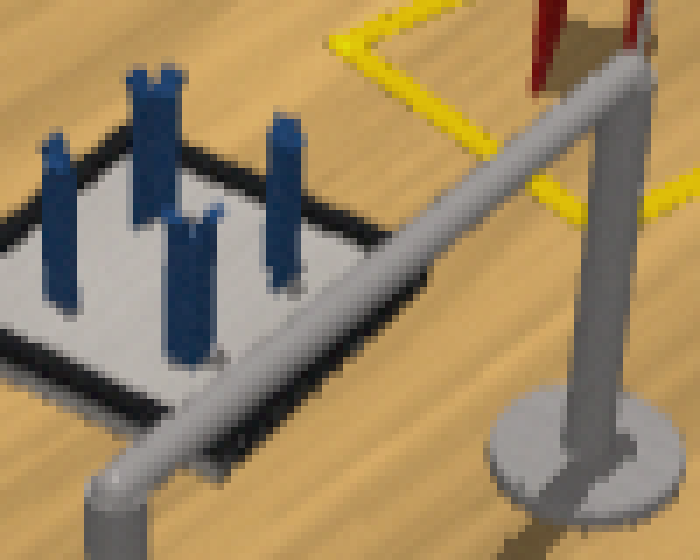

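```bash
python3 - <<'E'
from h import *
w=cast('scene',[(345,225.4),(360,213.6),(375,201.2)],170);print(w.round(1)); d=w[-1]-w[0];print(np.degrees(np.arctan2(d[1],d[0])), w[0,0]+d[0]/d[1]*(-60-w[0,1]))
print(cast('scene',[(381.5,188.5),(315,247)],170).round(1))
E
python3 go.py 679 -60 250 4.3
```

```text
[[677.4 -94.7 170. ]
 [674.1 -42.9 170. ]
 [669.2  14.1 170. ]]
94.31769180046777 674.8253976651228
[[ 649.4   62.5  170. ]
 [ 679.4 -185.3  170. ]]
shift [  8.28 -16.39   1.2 ] turn [-0.   -0.01 -3.92] yaw 27.83 pos [513.3 267.8 226.1] w 39.9 F [ 0.1 -0.1 -0.6] q6 -0.14 t 7.6
```

```bash
python3 -m jog '{"xyz":[[0,-0.5,0.7],[0.3,-1,0.5],[0.5,-1,0.1],[0.5,-1,0.1],[0.5,-1,0],[0.5,-1,0],[0.5,-1,0],[0.5,-1,0],[0.5,-1,0],[0.5,-1,0]],"angular":[[0,0,0],[0,0,-0.3],[0,0,-0.3],[0,0,-0.3],[0,0,-0.3],[0,0,-0.3],[0,0,-0.3],[0,0,-0.3],[0,0,-0.3],[0,0,-0.3]]}' 1; python3 go.py 677 -60 250 4.4
```

```text
time: 8.6
tool_pos: [596.7, 66.2, 250.7]
tcp_rot: [-3.139, 0.015, 0.196]
contact_force: [-0.4, 0.2, -1.2]
grip_width: 40.0
shift [ 4.01 -6.31 -0.04] turn [-0.   -0.14 -1.14] yaw 11.21 pos [596.7  66.2 250.7] w 40.0 F [-0.4  0.2 -1.2] q6 -0.21 t 8.6
```

```bash
python3 -m jog '{"xyz":[[0.6,-0.8,0],[0.6,-0.8,0],[0.6,-0.8,0.1],[0.6,-0.8,0.1],[0.5,-0.8,0],[0.4,-0.8,0],[0.2,-0.4,0],[0,0,0],[0,0,0],[0,0,0]],"angular":[[0,-0.02,-0.2],[0,-0.02,-0.2],[0,-0.02,-0.2],[0,-0.02,-0.2],[0,-0.02,-0.2],[0,-0.02,0],[0,-0.02,0],[0,0,0],[0,0,0],[0,0,0]]}' 1; python3 go.py 677 -60 250 4.4;  python3 - <<'E'
from h import *
snap('top','t2',(280,90,440,190),5); snap('scene','s2',(290,140,430,280),4)
E
```

```text
time: 9.6
tool_pos: [664.8, -50.6, 248.6]
tcp_rot: [-3.14, 0.015, 0.079]
contact_force: [-0.1, -0.3, -0.5]
grip_width: 39.8
shift [ 0.61 -0.47  0.07] turn [-0.01 -0.15 -0.02] yaw 4.54 pos [664.8 -50.6 248.6] w 39.8 F [-0.1 -0.3 -0.5] q6 -0.27 t 9.6
```

View pics/s2.png

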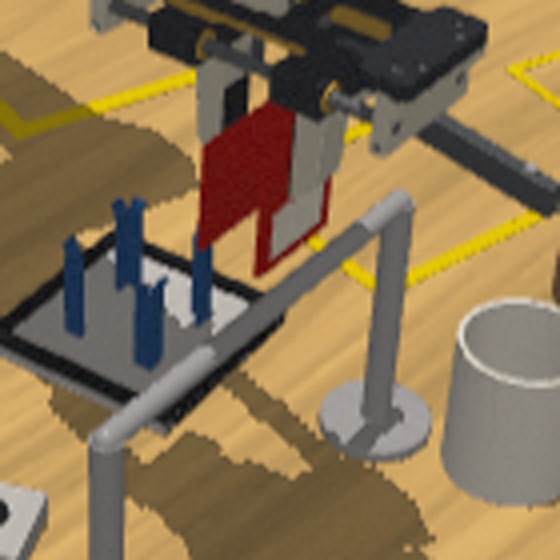

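View pics/t2.png

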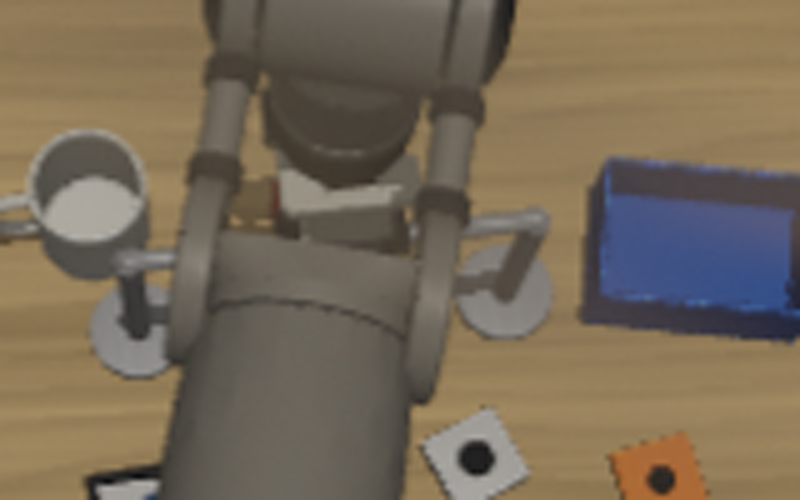

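```bash
python3 - <<'E'
from h import *
a=np.radians(4.5)
for s in ((20,-30),(20,30),(-20,-30)):
    x=664.8+s[0]*np.cos(a)-s[1]*np.sin(a); y=-50.6+s[0]*np.sin(a)+s[1]*np.cos(a)
    print(s,proj('scene',[(x,y,207.)]).round(1))
print(cast('scene',[(353.8,208.8),(372,193.8),(340,202.5)],207).round(1))
E
```

```text
(20, -30) [[354.4 209.8]]
(20, 30) [[371.3 196.4]]
(-20, -30) [[338.7 202.2]]
[[684.  -77.3 207. ]
 [677.6 -10.8 207. ]
 [649.7 -80.9 207. ]]
```

```bash
python3 -m jog '{"xyz":[[0.6,-0.45,0],[0,0,0],[0,0,0]],"angular":[[0,-0.15,0],[0,0,0],[0,0,0]]}' 1; python3 go.py 677 -60 170 4.4
```

```text
time: 10.0
tool_pos: [678.0, -58.8, 249.4]
tcp_rot: [-3.141, -0.003, 0.082]
contact_force: [0.5, -0.0, -0.9]
grip_width: 39.7
shift [-0.05 -0.06 -3.97] turn [-0.01  0.03 -0.05] yaw 4.67 pos [678.  -58.8 249.4] w 39.7 F [ 0.5 -0.  -0.9] q6 -0.28 t 10.0
```

```bash
python3 -m jog '{"xyz":[[0,0,-0.5],[0,0,-0.5],[0,0,-0.5],[0,0,-0.5],[0,0,-0.5],[0,0,-0.5],[0,0,-0.5],[0,0,-0.4],[0,0,0],[0,0,0]],"angular":[[0,0,0],[0,0,0],[0,0,0],[0,0,0],[0,0,0],[0,0,0],[0,0,0],[0,0,0],[0,0,0],[0,0,0]]}' 1; python3 go.py 677 -60 159 4.4;  python3 - <<'E'
from h import *
snap('scene','s3',(290,140,430,280),4)
E
```

```text
time: 11.0
tool_pos: [676.7, -58.2, 162.2]
tcp_rot: [-3.14, 0.001, 0.082]
contact_force: [0.1, 0.6, 0.3]
grip_width: 40.2
shift [ 0.02 -0.09 -0.16] turn [-0.01 -0.01 -0.05] yaw 4.69 pos [676.7 -58.2 162.2] w 40.2 F [0.1 0.6 0.3] q6 -0.28 t 11.0
```

View pics/s3.png

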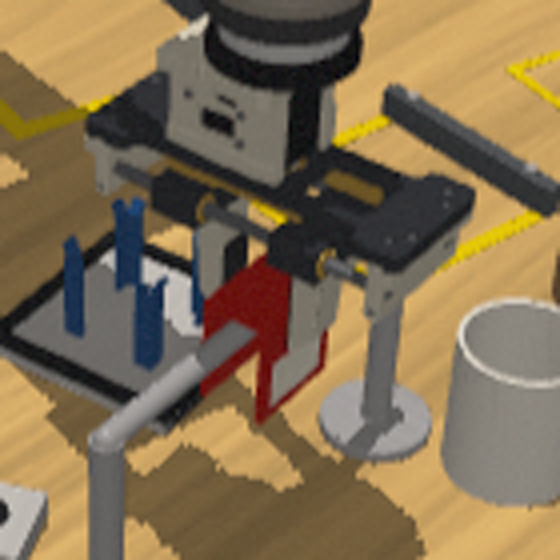

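```bash
python3 -m jog '{"xyz":[[0,0,-0.12],[0,0,0],[0,0,-0.05],[0,0,0]],"angular":[[0,0,0],[0,0,0],[0,0,0],[0,0,0]]}' 1; python3 -m jog '{"xyz":[[0,0,0],[0,0,0],[0,0,0],[0,0,0],[0,0,0],[0,0,0]],"angular":[[0,0,0],[0,0,0],[0,0,0],[0,0,0],[0,0,0],[0,0,0]]}' -0.5;python3 go.py 677 -60 240 4.4;
```

```text
time: 11.45
tool_pos: [677.4, -58.4, 160.2]
tcp_rot: [-3.141, -0.002, 0.082]
contact_force: [-0.3, -0.2, -0.6]
grip_width: 40.0
time: 12.05
tool_pos: [677.9, -58.5, 161.3]
tcp_rot: [-3.141, -0.004, 0.082]
contact_force: [-0.2, 0.2, -0.3]
grip_width: 68.9
shift [-0.05 -0.08  3.94] turn [-0.01  0.04 -0.05] yaw 4.69 pos [677.9 -58.5 161.3] w 68.9 F [-0.2  0.2 -0.3] q6 -0.28 t 12.05
```

```bash
python3 -m jog '{"xyz":[[0,0,1],[0,0,1],[0,0,1],[-0.3,0,0.3],[-1,-0.7,0],[-1,-1,0],[-1,-1,0],[-1,-1,0],[-0.8,-0.8,0],[-0.3,-0.3,0]],"angular":[[0,0,0],[0,0,0],[0,0,-0.2],[0,0,-1],[0,0,-1],[0,0,-1],[0,0,-1],[0,0,-1],[0,0,-1],[0,0,-1]]}' -1; python3 -m jog '{"xyz":[[0,0,0],[0,0,0]],"angular":[[0,0,-1],[0,0,-1]]}' -1; python3 go.py 567 -162 100 -64.7; python3 - <<'E'
from h import *
snap('scene','s4',(200,150,430,340),3); snap('top','t4',(200,110,460,260),3)
E
```

```text
time: 13.05
tool_pos: [565.9, -155.6, 229.2]
tcp_rot: [-3.14, -0.005, -0.697]
contact_force: [0.2, 0.3, -0.0]
grip_width: 92.0
time: 13.25
tool_pos: [564.7, -157.3, 229.9]
tcp_rot: [-3.14, -0.005, -0.919]
contact_force: [-1.2, 0.2, 0.2]
grip_width: 92.1
shift [ 0.12 -0.23 -6.49] turn [ 0.03  0.04 -2.01] yaw -52.63 pos [ 564.7 -157.3  229.9] w 92.1 F [-1.2  0.2  0.2] q6 0.52 t 13.25
```

View pics/s4.png

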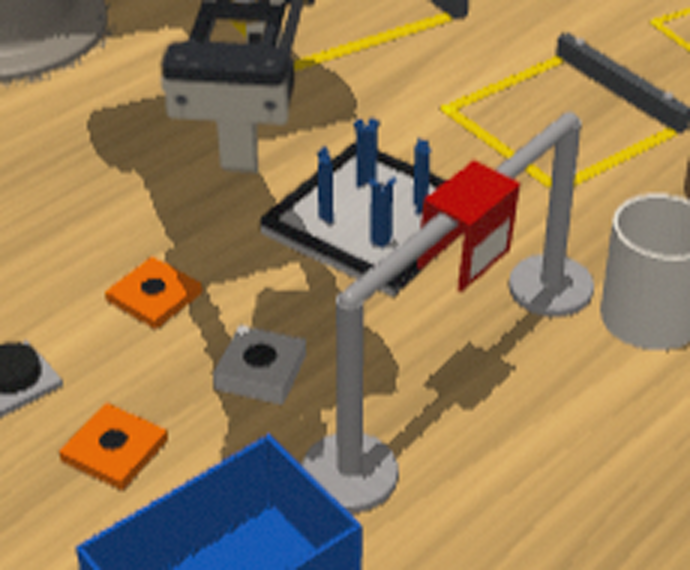

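View pics/t4.png

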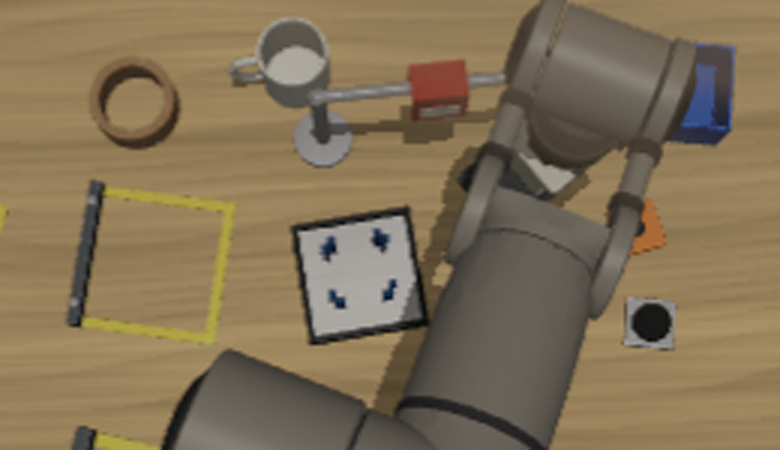

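```bash
python3 -m jog '{"xyz":[[0.1,-0.3,-0.8],[0,0,-1],[0,0,-1],[0,0,-1],[0,0,-1],[0,0,-1],[0,0,-1],[0,0,-0.5],[0,0,0],[0,0,0]],"angular":[[0,0.02,-0.6],[0,0.02,-0.6],[0,0,-0.6],[0,0,0],[0,0,0],[0,0,0],[0,0,0],[0,0,0],[0,0,0],[0,0,0]]}' -1; python3 go.py 567 -163.5 5 -64.7; python3 - <<'E'
from h import *
snap('scene','s5',(220,180,350,300),5)
E
```

```text
time: 14.35
tool_pos: [568.7, -162.2, 80.5]
tcp_rot: [-3.14, -0.007, -1.079]
contact_force: [0.4, -0.1, -0.1]
grip_width: 92.0
shift [-0.09 -0.06 -3.77] turn [ 0.06  0.04 -0.48] yaw -61.81 pos [ 568.7 -162.2   80.5] w 92.0 F [ 0.4 -0.1 -0.1] q6 0.68 t 14.35
```

View pics/s5.png

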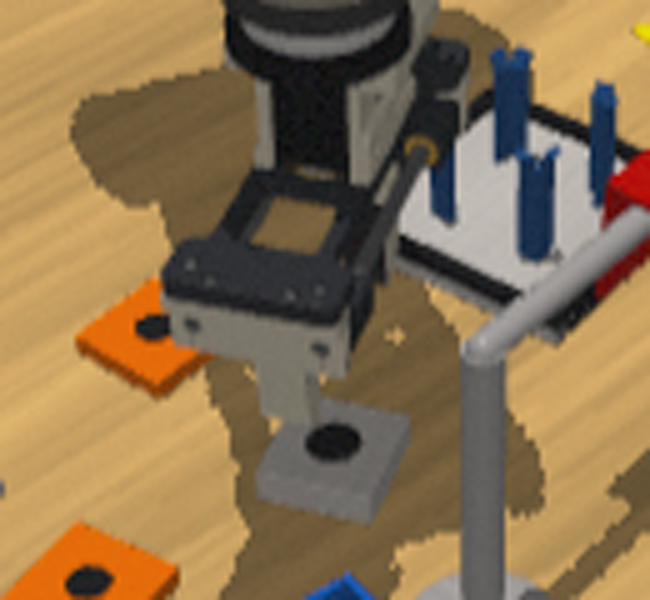

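```bash
python3 -m jog '{"xyz":[[-0.08,-0.06,-0.8],[0,0,-1],[0,0,-1],[0,0,-0.6],[0,0,0],[0,0,0],[0,0,0]],"angular":[[0.06,0.04,-0.48],[0,0,0],[0,0,0],[0,0,0],[0,0,0],[0,0,0],[0,0,0]]}' -1; python3 go.py 567 -163.5 4 -64.7
```

```text
time: 15.1
tool_pos: [572.5, -165.6, 19.0]
tcp_rot: [-3.131, -0.011, -1.128]
contact_force: [-0.6, 0.6, 0.2]
grip_width: 91.6
shift [-0.28  0.1  -0.75] turn [ 0.05  0.14 -0.01] yaw -64.64 pos [ 572.5 -165.6   19. ] w 91.6 F [-0.6  0.6  0.2] q6 0.72 t 15.1
```

```bash
python3 -m jog '{"xyz":[[-0.28,0.1,-0.2],[0,0,-0.3],[0,0,-0.2],[0,0,0],[0,0,0]],"angular":[[0.05,0.14,0],[0,0,0],[0,0,0],[0,0,0],[0,0,0]]}' -1; python3 go.py 567 -163.5 4 -64.7
```

```text
time: 15.6
tool_pos: [567.5, -163.8, 5.9]
tcp_rot: [-3.141, -0.002, -1.128]
contact_force: [0.0, -0.3, -0.3]
grip_width: 91.6
shift [-0.03  0.02 -0.09] turn [ 0.01  0.02 -0.01] yaw -64.62 pos [ 567.5 -163.8    5.9] w 91.6 F [ 0.  -0.3 -0.3] q6 0.72 t 15.6
```

```bash
python3 -m jog '{"xyz":[[0,0,-0.08],[0,0,0],[0,0,0],[0,0,0],[0,0,0],[0,0,0],[0,0,0],[0,0,0]],"angular":[[0.01,0.02,0],[0,0,0],[0,0,0],[0,0,0],[0,0,0],[0,0,0],[0,0,0],[0,0,0]]}' 1; python3 go.py 567 -163.5 4 -64.7; python3 - <<'E'
from h import *
snap('scene','s6',(220,180,350,300),5)
E
```

```text
time: 16.4
tool_pos: [567.6, -163.8, 4.2]
tcp_rot: [3.141, 0.0, -1.128]
contact_force: [-0.4, 1.0, -1.0]
grip_width: 55.9
shift [-0.03  0.01 -0.01] turn [ 0.   -0.   -0.01] yaw -64.62 pos [ 567.6 -163.8    4.2] w 55.9 F [-0.4  1.  -1. ] q6 0.72 t 16.4
```

View pics/s6.png

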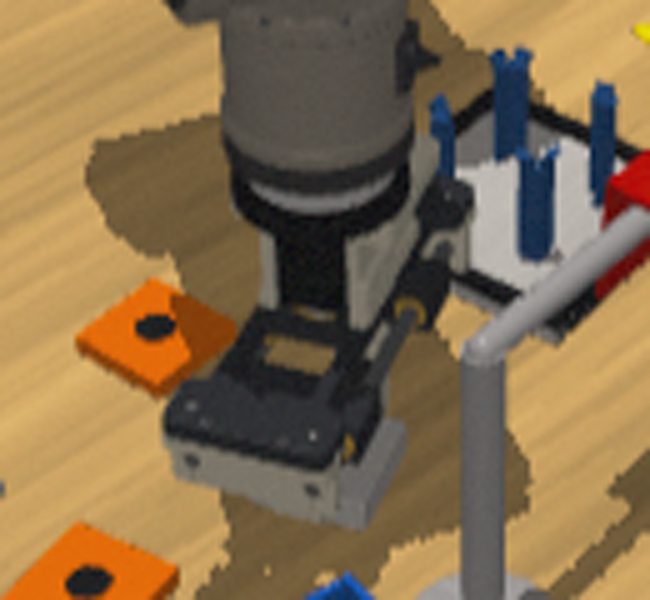

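```bash
python3 - <<'E'
from meas import *
sc=cv2.imread('pics/scene0.png')[:,:,::-1].copy()
H=hsv(sc)
m=(H[...,2]<75)&(H[...,1]<140); k=np.zeros_like(m);k[185:255,280:368]=1;m&=k
o=cv2.resize((m*255).astype(np.uint8)[185:255,280:368],None,fx=8,fy=8,interpolation=0)
a=cv2.resize(sc[185:255,280:368],None,fx=8,fy=8,interpolation=0)[:,:,::-1]
cv2.imwrite('pics/carm.png',np.vstack([a[:,:,:]])); cv2.imwrite('pics/carm2.png',o)
E
```

```text
(no output)
```

View pics/carm.png

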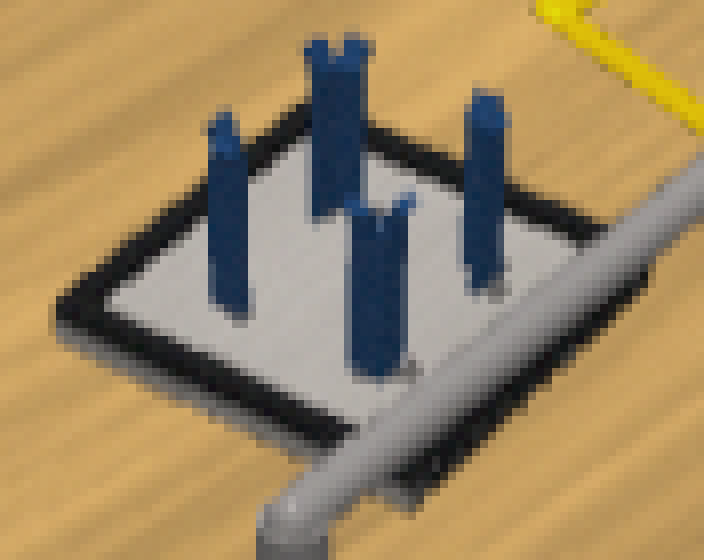

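```bash
python3 - <<'E'
from meas import *
sc=cv2.imread('pics/scene0.png')[:,:,::-1].copy()
g=cv2.cvtColor(sc,cv2.COLOR_RGB2GRAY).astype(float)
def up(u,v0,v1): # subpixel first crossing bright->dark
    c=g[v0:v1,u]; 
    for i in range(len(c)-1):
        if c[i]>90>=c[i+1]: return v0+i+(c[i]-90)/(c[i]-c[i+1])
L=[(u,up(u,190,230)) for u in (290,293,296,299,302,304,312,315)]
Rr=[(u,up(u,195,220)) for u in (328,330,332,334,345,347,349,351)]
print(L,Rr)
res=[]
for P in (L,Rr):
    w=cast('scene',[p for p in P if p[1]],18)[:,:2].astype(np.float32); vx,vy,a,b=cv2.fitLine(w,cv2.DIST_HUBER,0,.01,.01).ravel(); res.append((vx,vy,a,b)); print(np.degrees(np.arctan2(vy,vx)),a,b)
# each edge's centre normal offset 70
c=np.array([501.5,31.9])
for vx,vy,a,b in res:
    n=np.array([-vy,vx]); d=(c-[a,b])@n; print('dist of top estimate from edge',d)
E
```

```text
[(290, np.float64(218.91044776119404)), (293, np.float64(216.93103448275863)), (296, np.float64(214.2089552238806)), (299, np.float64(211.88709677419354)), (302, np.float64(209.6265060240964)), (304, np.float64(207.9090909090909)), (312, np.float64(201.4862385321101)), (315, np.float64(198.90140845070422))] [(328, np.float64(200.67032967032966)), (330, np.float64(201.66666666666666)), (332, np.float64(202.60493827160494)), (334, np.float64(203.4313725490196)), (345, np.float64(208.28571428571428)), (347, np.float64(209.24)), (349, np.float64(209.6265060240964)), (351, np.float64(210.5875))]
-82.10597 433.07837 16.563942
7.902836 492.8807 100.20005
dist of top estimate from edge 69.87952770159397
dist of top estimate from edge -68.83647860431319
```

```bash
python3 -m jog '{"xyz":[[0,0,0],[0,0,0],[0,0,0.2],[0,0,0],[0,0,0]],"angular":[[0,0,0],[0,0,0],[0,0,0],[0,0,0],[0,0,0]]}' -0.5; python3 -m jog '{"xyz":[[0,0,0],[0,0,0],[0,0,0],[0,0,0],[0,0,0],[0,0,0]],"angular":[[0,0,0],[0,0,0],[0,0,0],[0,0,0],[0,0,0],[0,0,0]]}' 1; python3 go.py 567 -163.5 8 -64.7
```

```text
time: 16.95
tool_pos: [567.8, -163.9, 8.8]
tcp_rot: [3.141, -0.0, -1.128]
contact_force: [-0.1, -0.4, 1.0]
grip_width: 68.7
time: 17.55
tool_pos: [567.9, -164.0, 9.0]
tcp_rot: [-3.142, -0.001, -1.128]
contact_force: [0.1, 0.4, 1.2]
grip_width: 55.6
shift [-0.05  0.02 -0.05] turn [ 0.01  0.   -0.01] yaw -64.62 pos [ 567.9 -164.     9. ] w 55.6 F [0.1 0.4 1.2] q6 0.72 t 17.55
```

```bash
python3 -m jog '{"xyz":[[0,0,0.6],[0,0,1],[0,0,1],[0,0,1],[0,0,1],[-0.2,0.5,0.8],[-0.4,1,0],[-0.4,1,0],[-0.4,1,0],[-0.4,1,0]],"angular":[[0,0,0],[0,0,0],[0,0,0],[0,0,0],[0,0,0],[0,0,-0.5],[0,0,-0.5],[0,0,-0.5],[0,0,-0.5],[0,0,-0.5]]}' 1; python3 -m jog '{"xyz":[[-0.4,1,0.2],[-0.3,1,0.2],[-0.3,1,0.2],[-0.2,0.6,0],[0,0.2,0],[0,0,0],[0,0,0]],"angular":[[0,0,-0.3],[0,0,0],[0,0,0],[0,0,0],[0,0,0],[0,0,0],[0,0,0]]}' 1;  python3 go.py 501.6 31.2 120 -82.05
```

```text
time: 18.55
tool_pos: [530.5, -73.5, 127.6]
tcp_rot: [-3.138, -0.002, -1.403]
contact_force: [0.2, 0.2, -1.1]
grip_width: 55.8
time: 19.25
tool_pos: [504.4, 7.0, 143.7]
tcp_rot: [-3.136, -0.003, -1.435]
contact_force: [0.2, -0.7, -1.4]
grip_width: 55.5
shift [-0.14  1.21 -1.18] turn [0.02 0.06 0.03] yaw -82.23 pos [504.4   7.  143.7] w 55.5 F [ 0.2 -0.7 -1.4] q6 1.3 t 19.25
```

```bash
python3 -m jog '{"xyz":[[-0.14,0.6,-0.6],[0,0.6,-0.6],[0,0,0],[0,0,0]],"angular":[[0.02,0.06,0.03],[0,0,0],[0,0,0],[0,0,0]]}' 1;  python3 go.py 501.6 31.2 120 -82.05; python3 - <<'E'
from h import *
snap('scene','s7',(270,150,380,260),5);snap('top','t7',(270,150,380,250),6)
E
```

```text
time: 19.65
tool_pos: [501.3, 30.7, 116.6]
tcp_rot: [3.139, 0.001, -1.435]
contact_force: [0.0, 0.0, -1.7]
grip_width: 55.5
shift [0.01 0.03 0.17] turn [-0.   -0.03  0.03] yaw -82.21 pos [501.3  30.7 116.6] w 55.5 F [ 0.   0.  -1.7] q6 1.34 t 19.65
```

View pics/s7.png

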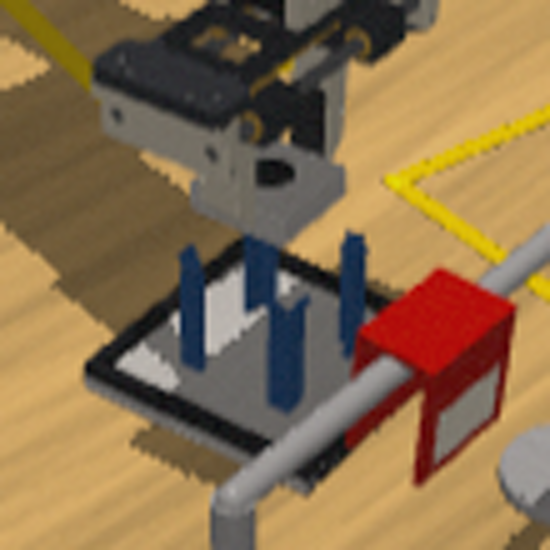

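View pics/t7.png

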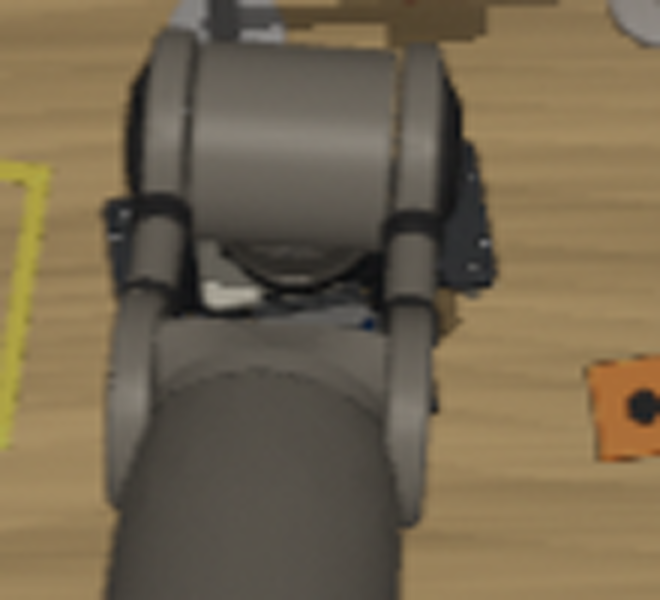

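```bash
python3 - <<'E'
from h import *
# left bottom corner, bottom front corner, right
p=[(270+193/5,150+210/5),(270+271/5,150+246/5)]
print(cast('scene',p,107.6).round(1))
a=np.radians(-82.2);R=np.array([[np.cos(a),-np.sin(a)],[np.sin(a),np.cos(a)]])
for s in ((28,28),(28,-28),(-28,28)): 
    w=np.array([501.3,30.7])+R@np.array(s); print(s,w.round(1),proj('scene',[(*w,107.6)]).round(1))
E
```

```text
[[478.2  -1.2 107.6]
 [526.4   3.8 107.6]]
(28, 28) [532.8   6.8] [[327.  199.8]]
(28, -28) [477.4  -0.8] [[308.5 191.8]]
(-28, 28) [525.2  62.2] [[340.  189.1]]
```

```bash
python3 -m jog '{"xyz":[[0,0,-0.7],[0,0,-0.6],[0,0,-0.5],[0,0,0],[0,0,0]],"angular":[[0,0,0.02],[0,0,0],[0,0,0],[0,0,0],[0,0,0]]}' 1;  python3 go.py 501.6 31.2 60 -82.05; python3 - <<'E'
from h import *
snap('scene','s8',(270,150,380,260),5)
E
```

```text
time: 20.25
tool_pos: [503.2, 29.5, 81.9]
tcp_rot: [-3.139, 0.001, -1.435]
contact_force: [-0.1, 1.6, -0.3]
grip_width: 55.8
shift [-0.08  0.08 -1.09] turn [-0.01  0.02  0.03] yaw -82.24 pos [503.2  29.5  81.9] w 55.8 F [-0.1  1.6 -0.3] q6 1.34 t 20.25
```

View pics/s8.png

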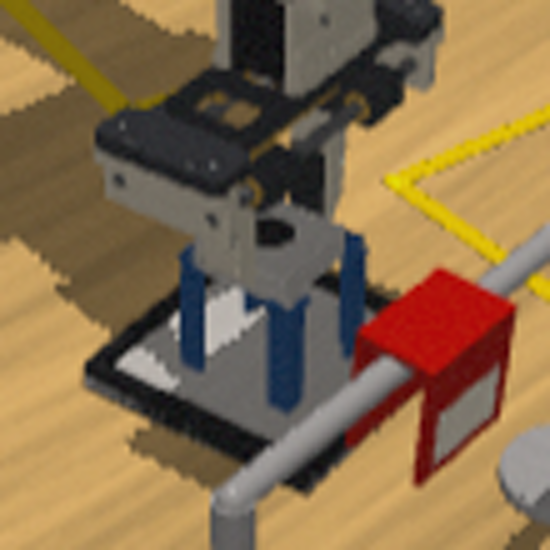

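```bash
python3 -m jog '{"xyz":[[-0.08,0.08,-0.2],[0,0,-0.3],[0,0,-0.3],[0,0,0]],"angular":[[0,0,0.02],[0,0,0],[0,0,0],[0,0,0]]}' 1;  python3 go.py 501.6 31.2 19 -82.05;python3 - <<'E'
from h import *
snap('scene','s9',(270,150,380,260),5)
E
```

```text
time: 20.7
tool_pos: [502.2, 30.9, 65.8]
tcp_rot: [-3.137, -0.001, -1.433]
contact_force: [-0.2, 0.7, -1.7]
grip_width: 55.6
shift [-0.03  0.01 -2.34] turn [-0.    0.05  0.01] yaw -82.09 pos [502.2  30.9  65.8] w 55.6 F [-0.2  0.7 -1.7] q6 1.34 t 20.7
```

View pics/s9.png

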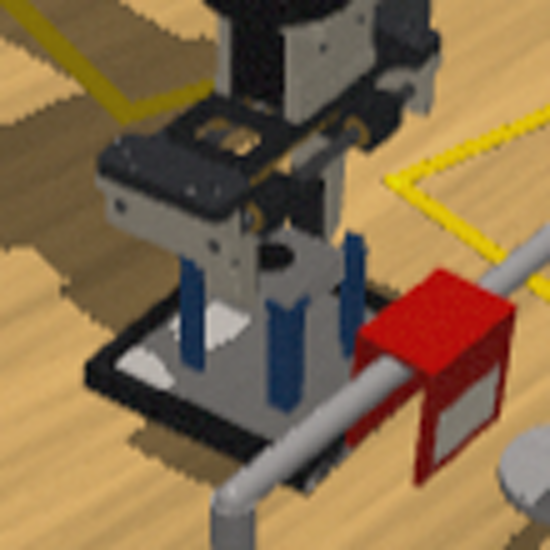

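Block is inside the walls with no contact force. Lowering to the floor.

```bash
python3 -m jog '{"xyz":[[-0.03,0,-0.5],[0,0,-0.5],[0,0,-0.5],[0,0,-0.3],[0,0,-0.2],[0,0,0]],"angular":[[0,0.05,0],[0,0,0],[0,0,0],[0,0,0],[0,0,0],[0,0,0]]}' 1;  python3 go.py 501.6 31.2 19 -82.05
```

```text
time: 21.35
tool_pos: [501.4, 30.8, 21.8]
tcp_rot: [3.14, 0.0, -1.433]
contact_force: [-0.9, 1.3, -1.0]
grip_width: 55.6
shift [ 0.01  0.02 -0.14] turn [-0.   -0.02  0.01] yaw -82.09 pos [501.4  30.8  21.8] w 55.6 F [-0.9  1.3 -1. ] q6 1.34 t 21.35
```

```bash
python3 -m jog '{"xyz":[[0,0,-0.12],[0,0,0],[0,0,-0.06],[0,0,0]],"angular":[[0,0,0],[0,0,0],[0,0,0],[0,0,0]]}' 1;  python3 go.py 501.6 31.2 19 -82.05;python3 -m jog '{"xyz":[[0,0,0],[0,0,0],[0,0,0],[0,0,0],[0,0,0]],"angular":[[0,0,0],[0,0,0],[0,0,0],[0,0,0],[0,0,0]]}' -0.45; python3 go.py 501.6 31.2 19 -82.05
```

```text
time: 21.75
tool_pos: [501.8, 30.9, 19.3]
tcp_rot: [3.141, 0.0, -1.433]
contact_force: [-0.9, 1.0, -1.4]
grip_width: 55.8
shift [-0.01  0.02 -0.02] turn [ 0.   -0.    0.01] yaw -82.09 pos [501.8  30.9  19.3] w 55.8 F [-0.9  1.  -1.4] q6 1.34 t 21.75
time: 22.25
tool_pos: [503.0, 30.3, 20.2]
tcp_rot: [-3.139, -0.001, -1.432]
contact_force: [-0.4, -0.8, 0.5]
grip_width: 66.5
shift [-0.07  0.05 -0.06] turn [0.01 0.03 0.  ] yaw -82.08 pos [503.   30.3  20.2] w 66.5 F [-0.4 -0.8  0.5] q6 1.34 t 22.25
```

```bash
python3 -m jog '{"xyz":[[0,0,0.6],[0,0,1],[0,0,1],[0,0,1],[0,0,1],[0,0,1],[-0.3,-0.7,0.3],[-0.3,-1,0],[-0.3,-1,0],[-0.3,-1,0]],"angular":[[0,0,0],[0,0,0],[0,0,0],[0,0,0],[0,0,0],[0,0,0],[0,0,0],[0,0,0],[0,0,0],[0,0,0]]}' -0.45; python3 -m jog '{"xyz":[[-0.3,-1,0],[-0.3,-1,0],[-0.3,-1,0],[-0.3,-1,0],[-0.2,-0.8,0],[-0.1,-0.4,0],[0,0,0],[0,0,0]],"angular":[[0,0,0],[0,0,0],[0,0,0],[0,0,0],[0,0,0],[0,0,0],[0,0,0],[0,0,0]]}' -1; python3 go.py 442 -165 100 -83;python3 - <<'E'
from h import *
snap('scene','s10',(180,150,400,330),3.5);snap('top','t10',(220,130,450,260),3.4)
E
```

```text
time: 23.25
tool_pos: [476.4, -46.3, 148.0]
tcp_rot: [-3.137, -0.003, -1.427]
contact_force: [-0.4, -0.2, -1.6]
grip_width: 66.6
time: 24.05
tool_pos: [437.3, -160.2, 146.9]
tcp_rot: [3.141, -0.002, -1.433]
contact_force: [0.1, -0.5, 0.4]
grip_width: 91.9
shift [ 0.23 -0.24 -2.35] turn [ 0.02 -0.   -0.15] yaw -82.11 pos [ 437.3 -160.2  146.9] w 91.9 F [ 0.1 -0.5  0.4] q6 0.92 t 24.05
```

View pics/s10.png

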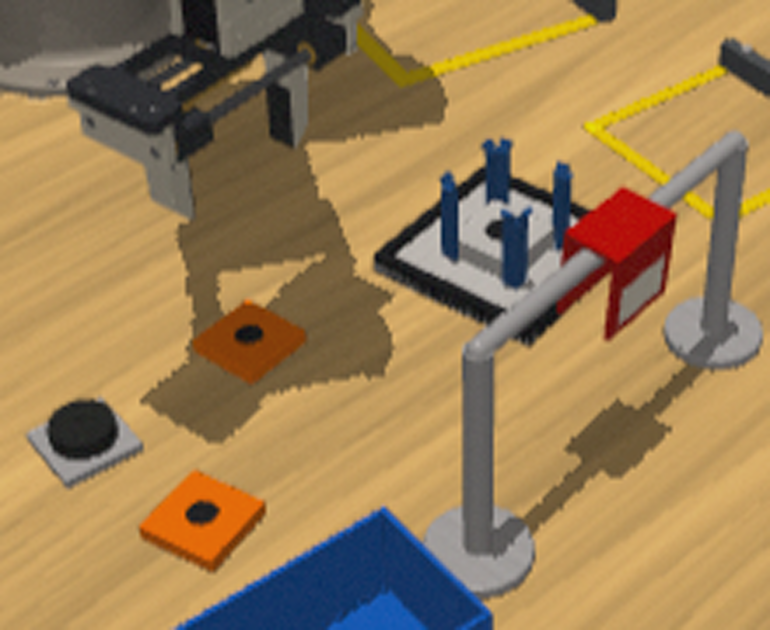

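View pics/t10.png

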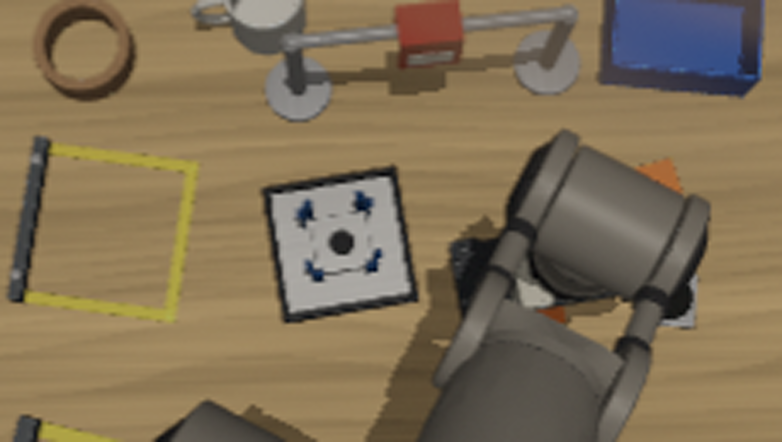

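```bash
python3 - <<'E'
from h import *
print(cast('top',[(220+341/3.4,130+241/3.4)],28).round(1))
E
python3 -m jog '{"xyz":[[0.2,-0.2,-1],[0,0,-1],[0,0,-1],[0,0,-1],[0,0,-1],[0,0,-1],[0,0,-0.5],[0,0,0],[0,0,0]],"angular":[[0,0,-0.15],[0,0,0],[0,0,0],[0,0,0],[0,0,0],[0,0,0],[0,0,0],[0,0,0],[0,0,0]]}' -1; python3 go.py 442 -165 5 -83
```

```text
[[502.5  29.1  28. ]]
time: 25.05
tool_pos: [444.9, -158.4, 14.0]
tcp_rot: [-3.138, -0.004, -1.438]
contact_force: [-0.6, 0.3, -0.1]
grip_width: 91.8
shift [-0.14 -0.33 -0.45] turn [ 0.03  0.04 -0.1 ] yaw -82.39 pos [ 444.9 -158.4   14. ] w 91.8 F [-0.6  0.3 -0.1] q6 0.94 t 25.05
```

```bash
python3 -m jog '{"xyz":[[-0.14,-0.33,-0.2],[0,0,-0.2],[0,0,0],[0,0,0]],"angular":[[0.03,0.04,-0.1],[0,0,0],[0,0,0],[0,0,0]]}' -1; python3 go.py 442 -165 5 -83
```

```text
time: 25.45
tool_pos: [443.4, -166.5, 7.7]
tcp_rot: [-3.138, -0.003, -1.449]
contact_force: [-0.3, -0.1, -0.9]
grip_width: 91.8
shift [-0.07  0.07 -0.13] turn [0.02 0.04 0.01] yaw -83.04 pos [ 443.4 -166.5    7.7] w 91.8 F [-0.3 -0.1 -0.9] q6 0.93 t 25.45
```

```bash
python3 -m jog '{"xyz":[[-0.07,0,-0.15],[0,0,0],[0,0,0],[0,0,0],[0,0,0],[0,0,0],[0,0,0],[0,0,0]],"angular":[[0.02,0.04,0],[0,0,0],[0,0,0],[0,0,0],[0,0,0],[0,0,0],[0,0,0],[0,0,0]]}' 1; python3 go.py 442 -165 5 -83; python3 - <<'E'
from h import *
snap('scene','s11',(200,180,320,290),5)
E
```

```text
time: 26.25
tool_pos: [442.1, -166.5, 4.9]
tcp_rot: [3.142, -0.001, -1.449]
contact_force: [-1.5, -0.3, -0.3]
grip_width: 55.7
shift [-0.    0.08  0.01] turn [ 0.01 -0.    0.01] yaw -83.04 pos [ 442.1 -166.5    4.9] w 55.7 F [-1.5 -0.3 -0.3] q6 0.93 t 26.25
```

View pics/s11.png

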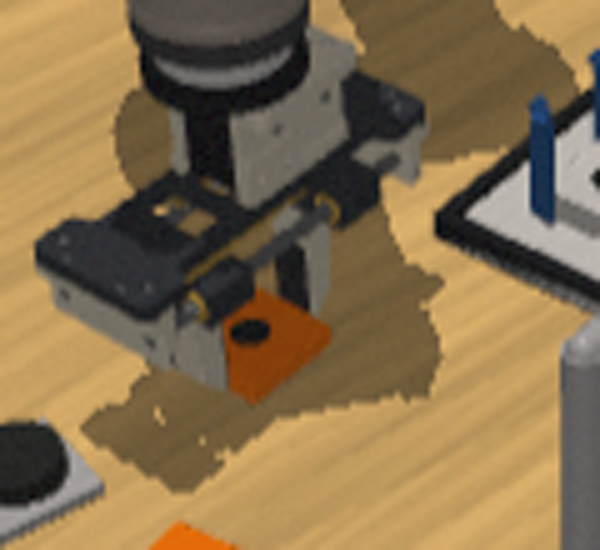

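```bash
python3 -m jog '{"xyz":[[0,0,0.6],[0,0,1],[0,0,1],[0,0,1],[0,0,1],[0.1,0.5,0.8],[0.3,1,0],[0.3,1,0],[0.3,1,0],[0.3,1,0]],"angular":[[0,0,0],[0,0,0],[0,0,0],[0,0,0],[0,0,0],[0,0,0.05],[0,0,0.05],[0,0,0.05],[0,0,0],[0,0,0]]}' 1; python3 -m jog '{"xyz":[[0.3,1,0],[0.3,1,0],[0.3,1,0],[0.3,0.9,0],[0.2,0.6,0],[0.1,0.2,0],[0,0,0],[0,0,0]],"angular":[[0,0,0],[0,0,0],[0,0,0],[0,0,0],[0,0,0],[0,0,0],[0,0,0],[0,0,0]]}' 1;  python3 go.py 501.6 31 110 -82.05
```

```text
time: 27.3
tool_pos: [468.3, -75.6, 125.6]
tcp_rot: [-3.136, -0.004, -1.438]
contact_force: [1.0, -0.2, -1.4]
grip_width: 55.6
time: 28.1
tool_pos: [499.3, 24.0, 131.5]
tcp_rot: [-3.132, -0.006, -1.435]
contact_force: [0.1, -0.3, -0.4]
grip_width: 55.4
shift [ 0.12  0.35 -1.07] turn [0.04 0.1  0.02] yaw -82.2 pos [499.3  24.  131.5] w 55.4 F [ 0.1 -0.3 -0.4] q6 1.33 t 28.1
```

```bash
python3 -m jog '{"xyz":[[0.12,0.35,-0.5],[0,0,-0.5],[0,0,0],[0,0,0]],"angular":[[0.04,0.1,0.02],[0,0,0],[0,0,0],[0,0,0]]}' 1;  python3 go.py 501.6 31 100 -82.05;python3 - <<'E'
from h import *
snap('scene','s12',(270,150,380,260),5)
E
```

```text
time: 28.5
tool_pos: [501.2, 29.8, 109.1]
tcp_rot: [3.139, 0.001, -1.435]
contact_force: [0.7, 0.0, 0.1]
grip_width: 55.5
shift [ 0.02  0.06 -0.45] turn [-0.   -0.02  0.03] yaw -82.22 pos [501.2  29.8 109.1] w 55.5 F [0.7 0.  0.1] q6 1.34 t 28.5
```

View pics/s12.png

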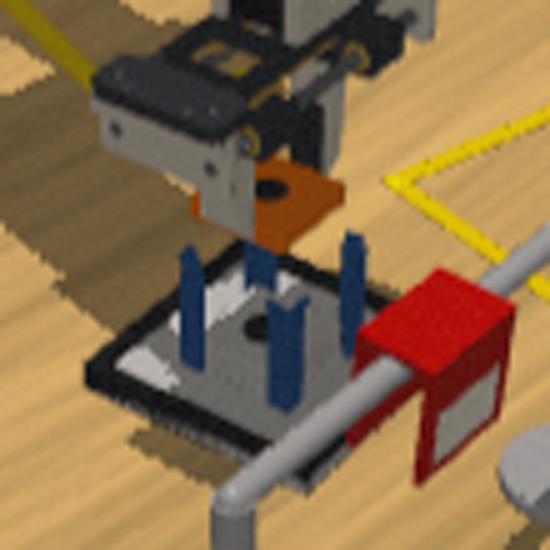

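```bash
python3 -m jog '{"xyz":[[0.02,0.06,-0.5],[0,0,-0.5],[0,0,-0.4],[0,0,-0.4],[0,0,-0.4],[0,0,0],[0,0,0]],"angular":[[0,0,0.03],[0,0,0],[0,0,0],[0,0,0],[0,0,0],[0,0,0],[0,0,0]]}' 1;  python3 go.py 501.6 31 33 -82.05
```

```text
time: 29.25
tool_pos: [501.0, 31.0, 60.6]
tcp_rot: [3.138, 0.001, -1.432]
contact_force: [0.7, -0.1, 0.0]
grip_width: 55.6
shift [ 0.03 -0.   -1.38] turn [-0.   -0.04 -0.  ] yaw -82.04 pos [501.   31.   60.6] w 55.6 F [ 0.7 -0.1  0. ] q6 1.34 t 29.25
```

```bash
python3 -m jog '{"xyz":[[0.03,0,-0.4],[0,0,-0.4],[0,0,-0.3],[0,0,-0.2],[0,0,-0.1],[0,0,0]],"angular":[[0,-0.03,0],[0,0,0],[0,0,0],[0,0,0],[0,0,0],[0,0,0]]}' 1;  python3 go.py 501.6 31 33 -82.05
```

```text
time: 29.85
tool_pos: [502.6, 31.0, 33.1]
tcp_rot: [-3.139, -0.0, -1.432]
contact_force: [-0.7, 0.6, -1.2]
grip_width: 55.4
shift [-0.05 -0.   -0.01] turn [-0.    0.02 -0.  ] yaw -82.03 pos [502.6  31.   33.1] w 55.4 F [-0.7  0.6 -1.2] q6 1.34 t 29.85
```

```bash
python3 -m jog '{"xyz":[[0,0,0],[0,0,0],[0,0,0],[0,0,0],[0,0,0.5],[0,0,1],[0,0,1],[0,0,1],[0,0,1],[0.1,-0.5,1]],"angular":[[0,0,0],[0,0,0],[0,0,0],[0,0,0],[0,0,0],[0,0,0],[0,0,0],[0,0,0],[0,0,0],[0,0,0]]}' -0.45; python3 -m jog '{"xyz":[[0.1,-1,0],[0.1,-1,0],[0.1,-1,0],[0.1,-1,0],[0.1,-1,0],[0.1,-1,0],[0.1,-1,0],[0.1,-1,0],[0.1,-1,0],[0.1,-1,0]],"angular":[[0,0,0.1],[0,0,0.1],[0,0,0.1],[0,0,0.1],[0,0,0.1],[0,0,0.1],[0,0,0.1],[0,0,0.1],[0,0,0.1],[0,0,0.1]]}' -0.45; python3 go.py 549.3 -291.8 100 -75.2
```

```text
time: 30.85
tool_pos: [502.2, 21.6, 146.7]
tcp_rot: [3.138, 0.001, -1.431]
contact_force: [0.7, 0.6, -0.9]
grip_width: 66.3
time: 31.85
tool_pos: [524.5, -184.9, 158.5]
tcp_rot: [-3.132, -0.004, -1.318]
contact_force: [-0.4, -0.4, 1.1]
grip_width: 66.6
shift [ 1.24 -5.35 -2.92] turn [0.01 0.1  0.05] yaw -75.52 pos [ 524.5 -184.9  158.5] w 66.6 F [-0.4 -0.4  1.1] q6 0.84 t 31.85
```

```bash
python3 -m jog '{"xyz":[[0.3,-1,0],[0.3,-1,0],[0.3,-1,0],[0.3,-1,0],[0.1,-0.7,-0.3],[0,-0.3,-0.3],[0,0,-0.3],[0,0,0],[0,0,0]],"angular":[[0,0.02,0],[0,0.02,0],[0,0.02,0],[0,0.02,0],[0,0.02,0],[0,0,0],[0,0,0],[0,0,0],[0,0,0]]}' -1; python3 go.py 549.3 -291.8 100 -75.2;python3 - <<'E'
from h import *
snap('scene','s13',(180,170,400,350),3.5);snap('top','t13',(220,130,450,260),3.4)
E
```

```text
time: 32.75
tool_pos: [549.5, -289.6, 142.2]
tcp_rot: [3.141, -0.001, -1.32]
contact_force: [-0.3, 0.0, -0.4]
grip_width: 91.9
shift [-0.01 -0.11 -2.11] turn [ 0.01 -0.01  0.07] yaw -75.62 pos [ 549.5 -289.6  142.2] w 91.9 F [-0.3  0.  -0.4] q6 0.71 t 32.75
```

View pics/s13.png

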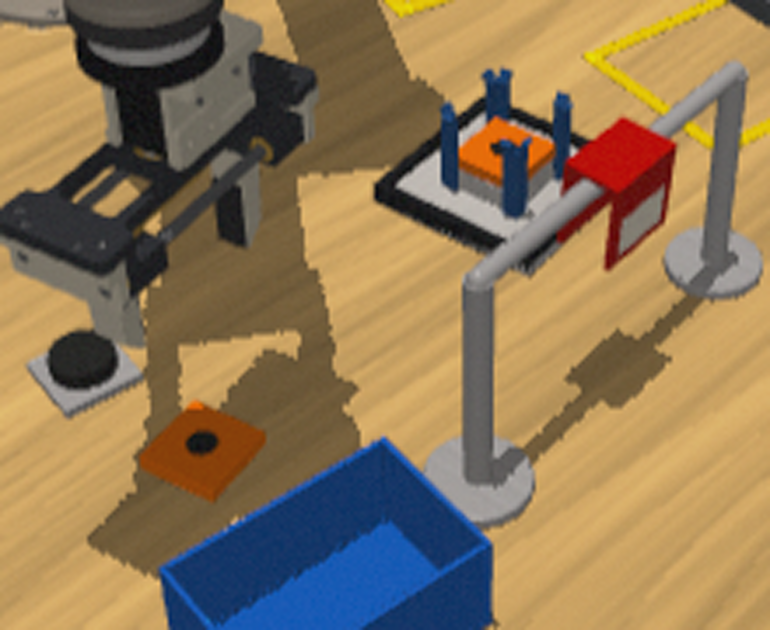

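View pics/t13.png

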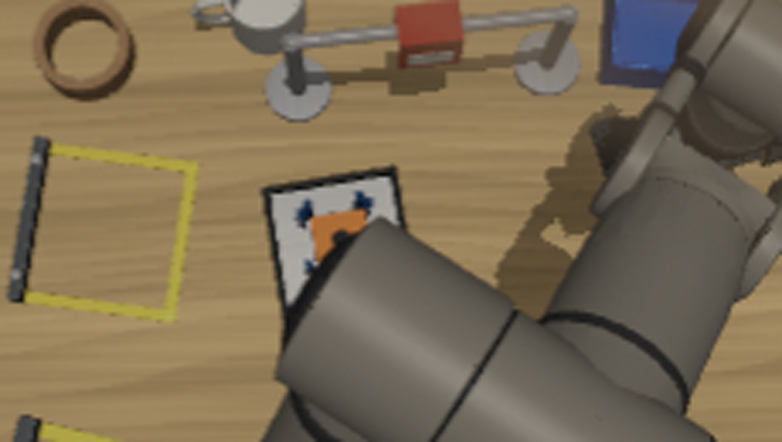

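```bash
python3 -m jog '{"xyz":[[0,-0.1,-1],[0,0,-1],[0,0,-1],[0,0,-1],[0,0,-1],[0,0,-0.7],[0,0,-0.3],[0,0,0],[0,0,0]],"angular":[[0,0,0.07],[0,0,0],[0,0,0],[0,0,0],[0,0,0],[0,0,0],[0,0,0],[0,0,0],[0,0,0]]}' -1; python3 go.py 549.3 -291.8 5 -75.2
```

```text
time: 33.75
tool_pos: [552.6, -289.3, 23.4]
tcp_rot: [-3.136, -0.008, -1.307]
contact_force: [0.8, -0.2, 0.6]
grip_width: 91.7
shift [-0.16 -0.13 -0.92] turn [ 0.06  0.07 -0.05] yaw -74.9 pos [ 552.6 -289.3   23.4] w 91.7 F [ 0.8 -0.2  0.6] q6 0.7 t 33.75
```

```bash
python3 -m jog '{"xyz":[[-0.16,-0.13,-0.3],[0,0,-0.4],[0,0,-0.3],[0,0,0],[0,0,0]],"angular":[[0.06,0.07,-0.05],[0,0,0],[0,0,0],[0,0,0],[0,0,0]]}' -1; python3 go.py 549.3 -291.8 5 -75.2
```

```text
time: 34.25
tool_pos: [550.2, -293.1, 4.0]
tcp_rot: [-3.14, -0.002, -1.313]
contact_force: [0.7, -0.3, 0.2]
grip_width: 91.7
shift [-0.05  0.07  0.05] turn [0.02 0.02 0.01] yaw -75.24 pos [ 550.2 -293.1    4. ] w 91.7 F [ 0.7 -0.3  0.2] q6 0.7 t 34.25
```

```bash
python3 -m jog '{"xyz":[[-0.05,0,0.05],[0,0,0],[0,0,0],[0,0,0],[0,0,0],[0,0,0],[0,0,0],[0,0,0]],"angular":[[0.02,0.02,0],[0,0,0],[0,0,0],[0,0,0],[0,0,0],[0,0,0],[0,0,0],[0,0,0]]}' 1; python3 go.py 549.3 -291.8 5 -75.2; python3 -m jog '{"xyz":[[0,0,0.6],[0,0,1],[0,0,1],[0,0,1],[0,0,1],[-0.1,0.5,1],[-0.15,1,0],[-0.15,1,0],[-0.15,1,0],[-0.15,1,0]],"angular":[[0,0,0],[0,0,0],[0,0,0],[0,0,0],[0,0,0],[0,0,-0.1],[0,0,-0.1],[0,0,-0.1],[0,0,-0.1],[0,0,-0.1]]}' 1; python3 go.py 501.6 31 110 -82.05
```

```text
time: 35.05
tool_pos: [549.5, -293.2, 5.7]
tcp_rot: [-3.14, -0.0, -1.313]
contact_force: [-0.2, -0.2, 0.0]
grip_width: 55.7
shift [-0.01  0.07 -0.04] turn [-0.    0.01  0.01] yaw -75.23 pos [ 549.5 -293.2    5.7] w 55.7 F [-0.2 -0.2  0. ] q6 0.7 t 35.05
time: 36.05
tool_pos: [535.5, -203.4, 130.9]
tcp_rot: [-3.135, -0.006, -1.371]
contact_force: [-0.3, -0.6, -0.8]
grip_width: 55.6
shift [-1.69 11.72 -1.04] turn [ 0.05  0.08 -0.58] yaw -78.56 pos [ 535.5 -203.4  130.9] w 55.6 F [-0.3 -0.6 -0.8] q6 0.87 t 36.05
```

```bash
python3 -m jog '{"xyz":[[-0.15,1,0],[-0.15,1,0],[-0.15,1,0],[-0.15,1,0],[-0.15,1,0],[-0.15,1,0],[-0.15,1,0],[-0.15,1,0],[-0.15,1,0],[-0.1,0.8,0]],"angular":[[0,0.02,-0.1],[0,0.02,-0.1],[0,0.02,-0.1],[0,0.02,-0.1],[0,0,-0.1],[0,0,0],[0,0,0],[0,0,0],[0,0,0],[0,0,0]]}' 1; python3 -m jog '{"xyz":[[-0.05,0.5,0],[0,0,0],[0,0,0]],"angular":[[0,0,0],[0,0,0],[0,0,0]]}' 1; python3 go.py 501.6 31 110 -82.05;
```

```text
time: 37.05
tool_pos: [505.9, 0.6, 141.4]
tcp_rot: [-3.133, -0.01, -1.426]
contact_force: [-0.5, -0.0, -1.1]
grip_width: 55.8
time: 37.35
tool_pos: [505.1, 12.4, 143.5]
tcp_rot: [-3.13, -0.01, -1.424]
contact_force: [0.0, -0.3, -0.4]
grip_width: 55.1
shift [-0.17  0.93 -1.68] turn [ 0.08  0.12 -0.08] yaw -81.57 pos [505.1  12.4 143.5] w 55.1 F [ 0.  -0.3 -0.4] q6 1.3 t 37.35
```

```bash
python3 -m jog '{"xyz":[[-0.1,0.5,-0.5],[-0.05,0.4,-0.5],[0,0,-0.4],[0,0,0],[0,0,0]],"angular":[[0.08,0.12,-0.08],[0,0,0],[0,0,0],[0,0,0],[0,0,0]]}' 1; python3 go.py 501.6 31 110 -82.05; python3 - <<'E'
from h import *
snap('scene','s14',(270,150,380,260),5)
E
```

```text
time: 37.85
tool_pos: [501.5, 30.1, 112.1]
tcp_rot: [3.139, 0.001, -1.435]
contact_force: [-0.5, -0.3, 0.1]
grip_width: 55.5
shift [ 0.    0.04 -0.1 ] turn [-0.   -0.03  0.03] yaw -82.23 pos [501.5  30.1 112.1] w 55.5 F [-0.5 -0.3  0.1] q6 1.34 t 37.85
```

View pics/s14.png

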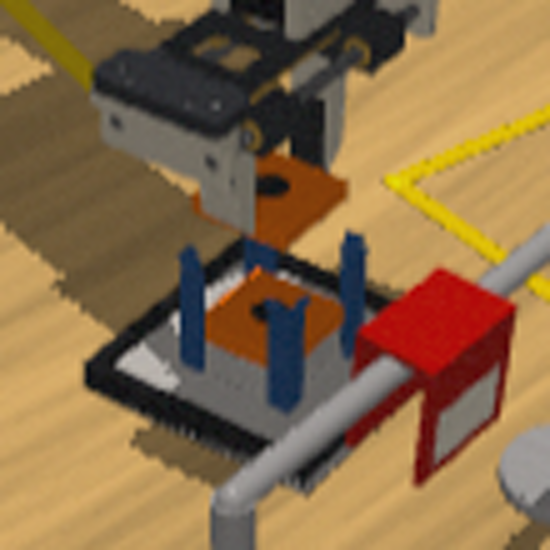

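Carrier is unmoved and the spacer is above the pocket. Lowering.

```bash
python3 -m jog '{"xyz":[[0,0.04,-0.6],[0,0,-0.5],[0,0,-0.4],[0,0,-0.4],[0,0,-0.4],[0,0,0],[0,0,0]],"angular":[[0,0,0.03],[0,0,0],[0,0,0],[0,0,0],[0,0,0],[0,0,0],[0,0,0]]}' 1;  python3 go.py 501.6 31 45.7 -82.05
```

```text
time: 38.6
tool_pos: [501.5, 30.8, 62.0]
tcp_rot: [3.139, 0.001, -1.433]
contact_force: [-0.3, -0.0, 0.6]
grip_width: 55.7
shift [ 0.    0.01 -0.81] turn [-0.01 -0.02  0.01] yaw -82.08 pos [501.5  30.8  62. ] w 55.7 F [-0.3 -0.   0.6] q6 1.34 t 38.6
```

```bash
python3 -m jog '{"xyz":[[0,0,-0.3],[0,0,-0.3],[0,0,-0.15],[0,0,0],[0,0,0]],"angular":[[0,-0.02,0],[0,0,0],[0,0,0],[0,0,0],[0,0,0]]}' 1;  python3 go.py 501.6 31 45.7 -82.05
```

```text
time: 39.1
tool_pos: [501.9, 30.9, 46.1]
tcp_rot: [-3.141, 0.001, -1.433]
contact_force: [-0.1, 1.3, -0.1]
grip_width: 55.4
shift [-0.01  0.01 -0.02] turn [-0.01  0.01  0.01] yaw -82.09 pos [501.9  30.9  46.1] w 55.4 F [-0.1  1.3 -0.1] q6 1.34 t 39.1
```

```bash
python3 -m jog '{"xyz":[[0,0,0],[0,0,0],[0,0,0],[0,0,0],[0,0,0.5],[0,0,1],[0,0,1],[0,0,1],[0,-0.2,1],[-0.1,-0.7,0.5]],"angular":[[0,0,0],[0,0,0],[0,0,0],[0,0,0],[0,0,0],[0,0,0],[0,0,0],[0,0,0],[0,0,0],[0,0,0]]}' -0.45; python3 - <<'E'
from meas import *
sc=snap('scene','s15',(160,230,300,330),5); im=snap('top','t15',(340,140,450,260),5)
for n,I,b in (('scene',sc,(180,245,225,295)),('top',im,(400,200,432,235))):
    g=cv2.cvtColor(I,cv2.COLOR_RGB2GRAY); k=np.zeros(g.shape,bool);k[b[1]:b[3],b[0]:b[2]]=1
    for c,a,m in comps((g<60)&k,20): print(n,'disc',c,a,rect(n,m,22))
    H=hsv(I); m=((H[...,1]<50)|(g<60))&k
    for c,a,mm in comps(m,60): print(n,'flange',c,a,rect(n,mm,8))
E
```

```text
time: 40.1
tool_pos: [499.3, 13.0, 152.5]
tcp_rot: [-3.141, 0.0, -1.43]
contact_force: [0.2, 0.2, 0.3]
grip_width: 66.6
scene disc (np.float64(203.01), np.float64(272.39)) 256 (array([ 442.5, -304. ]), array([40.1, 50.2]), 53.7, array([ 442.8, -304. ]))
scene flange (np.float64(203.48), np.float64(275.49)) 479 (array([ 435.9, -301.5]), array([56.1, 65.9]), 82.1, array([ 438.7, -302.2]))
top disc (np.float64(416.84), np.float64(217.04)) 126 (array([ 437.5, -298.8]), array([38.3, 42. ]), 42.5, array([ 438.2, -299.2]))
top flange (np.float64(416.13), np.float64(217.26)) 257 (array([ 438.8, -299.9]), array([55. , 55.8]), 82.6, array([ 439.2, -299.7]))
```

View pics/s15.png

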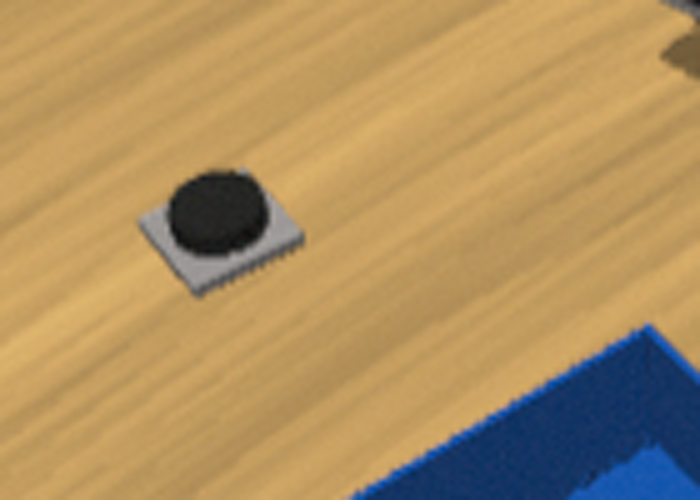

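View pics/t15.png

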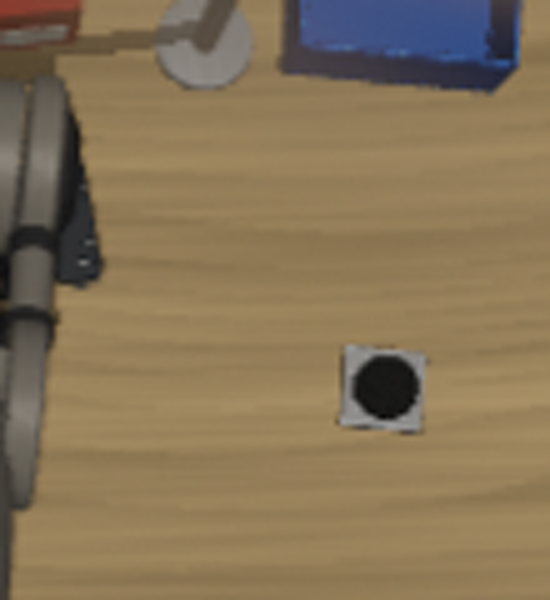

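```bash
python3 -m jog '{"xyz":[[-0.2,-1,0],[-0.2,-1,0],[-0.2,-1,0],[-0.2,-1,0],[-0.2,-1,0],[-0.2,-1,0],[-0.2,-1,0],[-0.2,-1,0],[-0.2,-1,0],[-0.2,-1,0]],"angular":[[0,0,-0.25],[0,0,-0.25],[0,0,-0.25],[0,0,-0.25],[0,0,-0.25],[0,0,-0.25],[0,0,-0.25],[0,0,-0.25],[0,0,-0.25],[0,0,-0.25]]}' -0.45; python3 -m jog '{"xyz":[[-0.2,-1,0],[-0.2,-1,-0.3],[-0.1,-1,-0.3],[0,-0.7,-0.3],[0,-0.4,-0.3],[0,-0.1,-0.3],[0,0,0],[0,0,0]],"angular":[[0,0,0],[0,0,0],[0,0,0],[0,0,0],[0,0,0],[0,0,0],[0,0,0],[0,0,0]]}' -1; python3 go.py 439 -301.7 60 -97.5
```

```text
time: 41.2
tool_pos: [450.9, -194.3, 142.5]
tcp_rot: [3.127, 0.007, -1.708]
contact_force: [-0.1, 0.5, 0.0]
grip_width: 66.2
time: 42.0
tool_pos: [436.2, -281.8, 104.5]
tcp_rot: [3.117, 0.014, -1.715]
contact_force: [-0.8, -0.1, 0.3]
grip_width: 91.8
shift [ 0.14 -1.   -2.23] turn [-0.16 -0.21  0.13] yaw -98.27 pos [ 436.2 -281.8  104.5] w 91.8 F [-0.8 -0.1  0.3] q6 1.0 t 42.0
```

```bash
python3 -m jog '{"xyz":[[0.1,-0.6,0],[0.04,-0.4,-0.8],[0,0,-0.8],[0,0,-0.8],[0,0,-0.8],[0,0,0],[0,0,0]],"angular":[[-0.16,-0.21,0.13],[0,0,0],[0,0,0],[0,0,0],[0,0,0],[0,0,0],[0,0,0]]}' -1; python3 go.py 439 -301.7 2.5 -97.5;  python3 - <<'E'
from h import *
snap('scene','s16',(160,210,300,330),5)
E
```

```text
time: 42.7
tool_pos: [442.1, -298.5, 41.9]
tcp_rot: [-3.136, -0.003, -1.694]
contact_force: [-0.2, -0.0, -0.6]
grip_width: 91.5
shift [-0.16 -0.16 -1.97] turn [ 0.03  0.05 -0.07] yaw -97.06 pos [ 442.1 -298.5   41.9] w 91.5 F [-0.2 -0.  -0.6] q6 0.96 t 42.7
```

View pics/s16.png

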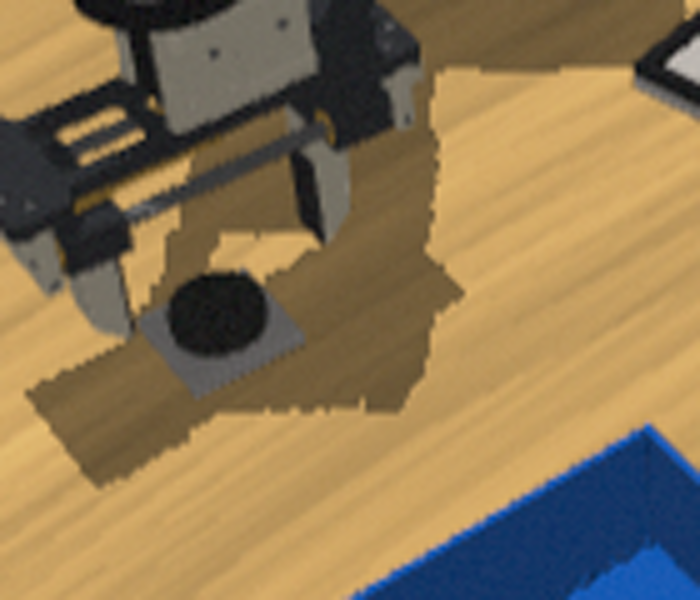

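```bash
python3 -m jog '{"xyz":[[-0.16,-0.16,-0.7],[0,0,-0.6],[0,0,-0.4],[0,0,0],[0,0,0]],"angular":[[0.03,0.05,-0.07],[0,0,0],[0,0,0],[0,0,0],[0,0,0]]}' -1; python3 go.py 439 -301.7 2.5 -97.5
```

```text
time: 43.25
tool_pos: [439.4, -302.3, 6.7]
tcp_rot: [-3.14, -0.002, -1.702]
contact_force: [-0.3, -0.1, -0.0]
grip_width: 92.0
shift [-0.02  0.03 -0.21] turn [0.02 0.01 0.  ] yaw -97.51 pos [ 439.4 -302.3    6.7] w 92.0 F [-0.3 -0.1 -0. ] q6 0.96 t 43.25
```

```bash
python3 -m jog '{"xyz":[[0,0,-0.2],[0,0,0],[0,0,0]],"angular":[[0.02,0.01,0],[0,0,0],[0,0,0]]}' -1; python3 go.py 439 -301.7 2.5 -97.5
```

```text
time: 43.55
tool_pos: [439.6, -302.6, 2.7]
tcp_rot: [-3.141, 0.0, -1.702]
contact_force: [-0.3, -0.6, 0.6]
grip_width: 91.6
shift [-0.03  0.04 -0.01] turn [-0.    0.01  0.  ] yaw -97.51 pos [ 439.6 -302.6    2.7] w 91.6 F [-0.3 -0.6  0.6] q6 0.95 t 43.55
```

```bash
python3 -m jog '{"xyz":[[0,0,0],[0,0,0],[0,0,0],[0,0,0],[0,0,0],[0,0,0],[0,0,0]],"angular":[[0,0,0],[0,0,0],[0,0,0],[0,0,0],[0,0,0],[0,0,0],[0,0,0]]}' 1; python3 go.py 439 -301.7 2.5 -97.5;python3 -m jog '{"xyz":[[0,0,0.5],[0,0,1],[0,0,1],[0,0,1],[0,0,1],[0.1,0.5,1],[0.2,1,0],[0.2,1,0],[0.2,1,0],[0.2,1,0]],"angular":[[0,0,0],[0,0,0],[0,0,0],[0,0,0],[0,0,0],[0,0,0.1],[0,0,0.2],[0,0,0.2],[0,0,0.2],[0,0,0.2]]}' 1; python3 go.py 501.6 31 110 -82.05; python3 - <<'E'
from h import *
snap('scene','s17',(180,150,380,290),4)
E
```

```text
time: 44.25
tool_pos: [439.9, -302.8, 3.4]
tcp_rot: [-3.14, -0.001, -1.702]
contact_force: [-0.8, -0.5, 0.7]
grip_width: 54.9
shift [-0.05  0.05 -0.04] turn [0.01 0.02 0.  ] yaw -97.51 pos [ 439.9 -302.8    3.4] w 54.9 F [-0.8 -0.5  0.7] q6 0.95 t 44.25
time: 45.25
tool_pos: [457.5, -212.0, 124.0]
tcp_rot: [-3.136, -0.003, -1.609]
contact_force: [0.1, -0.1, -0.9]
grip_width: 55.1
shift [ 2.2  12.15 -0.7 ] turn [0.03 0.05 1.69] yaw -92.17 pos [ 457.5 -212.   124. ] w 55.1 F [ 0.1 -0.1 -0.9] q6 1.02 t 45.25
```

View pics/s17.png

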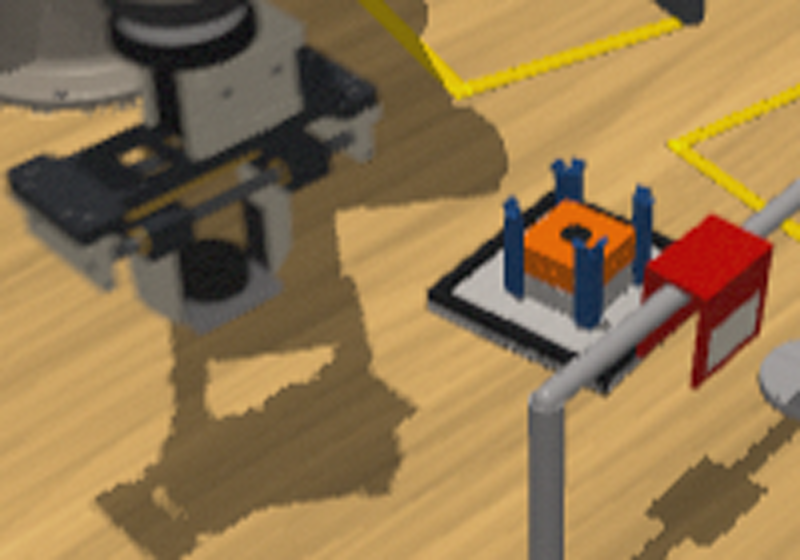

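```bash
python3 -m jog '{"xyz":[[0.18,1,0],[0.18,1,0],[0.18,1,0],[0.18,1,0],[0.18,1,0],[0.18,1,0],[0.18,1,0],[0.18,1,0],[0.18,1,0],[0.15,0.8,0]],"angular":[[0,0.02,0.2],[0,0.02,0.2],[0,0.02,0.2],[0,0.02,0.2],[0,0,0.2],[0,0,0.2],[0,0,0.2],[0,0,0.1],[0,0,0],[0,0,0]]}' 1; python3 -m jog '{"xyz":[[0.1,0.6,0],[0.05,0.2,0],[0,0,0],[0,0,0]],"angular":[[0,0,0],[0,0,0],[0,0,0],[0,0,0]]}' 1; python3 go.py 501.6 31 110 -82.05;
```

```text
time: 46.3
tool_pos: [493.9, -7.8, 130.5]
tcp_rot: [-3.14, -0.005, -1.445]
contact_force: [0.1, -0.2, -0.8]
grip_width: 55.3
time: 46.7
tool_pos: [497.2, 9.7, 131.8]
tcp_rot: [-3.139, -0.005, -1.443]
contact_force: [-0.9, -0.2, -1.3]
grip_width: 55.4
shift [ 0.22  1.06 -1.09] turn [0.05 0.03 0.1 ] yaw -82.66 pos [497.2   9.7 131.8] w 55.4 F [-0.9 -0.2 -1.3] q6 1.31 t 46.7
```

```bash
python3 -m jog '{"xyz":[[0.15,0.6,-0.4],[0.07,0.45,-0.4],[0,0,-0.3],[0,0,0],[0,0,0]],"angular":[[0.05,0.03,0.1],[0,0,0],[0,0,0],[0,0,0],[0,0,0]]}' 1; python3 go.py 501.6 31 90 -82.05; python3 - <<'E'
from h import *
snap('scene','s18',(270,150,380,260),5)
E
```

```text
time: 47.2
tool_pos: [501.4, 31.2, 107.0]
tcp_rot: [3.139, 0.001, -1.433]
contact_force: [-0.9, -0.6, -0.5]
grip_width: 55.4
shift [ 0.01 -0.01 -0.85] turn [-0.01 -0.02  0.01] yaw -82.13 pos [501.4  31.2 107. ] w 55.4 F [-0.9 -0.6 -0.5] q6 1.34 t 47.2
```

View pics/s18.png

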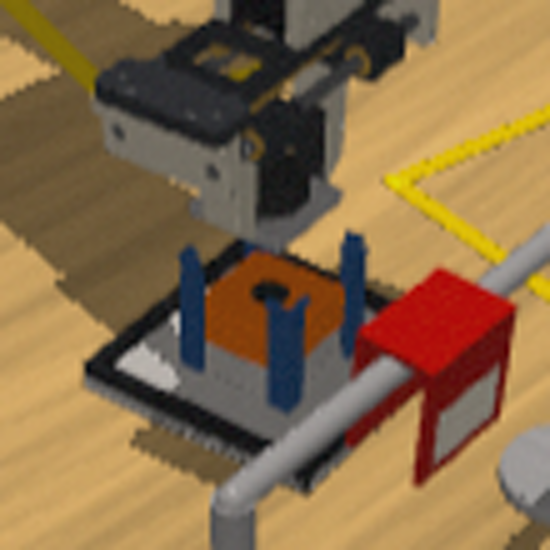

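```bash
python3 -m jog '{"xyz":[[0,0,-0.4],[0,0,-0.4],[0,0,-0.4],[0,0,-0.4],[0,0,0],[0,0,0]],"angular":[[0,0,0.01],[0,0,0],[0,0,0],[0,0,0],[0,0,0],[0,0,0]]}' 1;  python3 go.py 501.6 31 55.5 -82.05
```

```text
time: 47.85
tool_pos: [503.2, 30.9, 73.2]
tcp_rot: [-3.139, 0.001, -1.433]
contact_force: [-0.1, 2.4, 3.7]
grip_width: 55.3
shift [-0.08  0.01 -0.88] turn [-0.01  0.02  0.01] yaw -82.12 pos [503.2  30.9  73.2] w 55.3 F [-0.1  2.4  3.7] q6 1.34 t 47.85
```

```bash
python3 -m jog '{"xyz":[[-0.08,0,0],[0,0,0]],"angular":[[0,0.02,0],[0,0,0]]}' 1;  python3 go.py 501.6 31 55.5 -82.05; python3 - <<'E'
from h import *
snap('scene','s19',(280,170,360,240),9)
E
```

```text
time: 48.05
tool_pos: [503.0, 30.9, 73.8]
tcp_rot: [-3.138, 0.0, -1.433]
contact_force: [1.6, 1.0, -0.3]
grip_width: 55.6
shift [-0.07  0.01 -0.92] turn [-0.01  0.03  0.01] yaw -82.12 pos [503.   30.9  73.8] w 55.6 F [ 1.6  1.  -0.3] q6 1.34 t 48.05
```

View pics/s19.png

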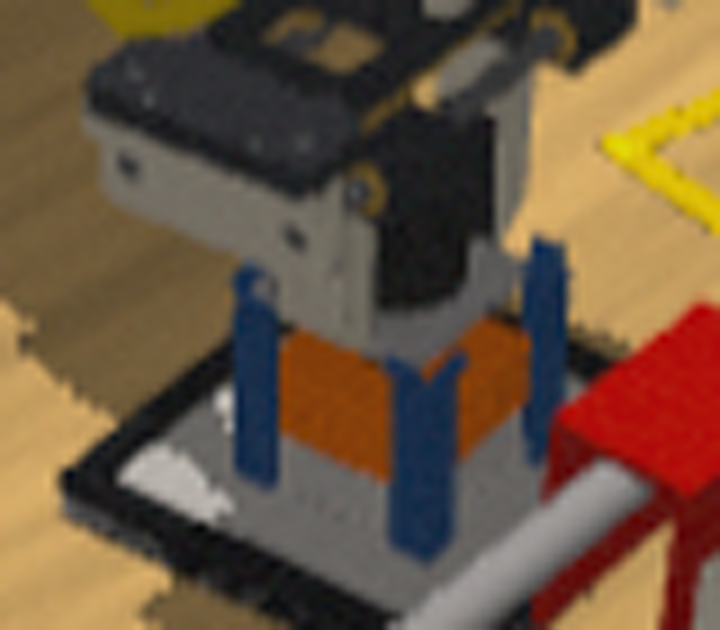

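```bash
python3 -m jog '{"xyz":[[-0.08,0,-0.15],[-0.03,0,-0.15],[0,0,-0.15],[0,0,0]],"angular":[[0,0.03,0],[0,0,0],[0,0,0],[0,0,0]]}' 1;  python3 go.py 501.6 31 55.5 -82.05
```

```text
time: 48.5
tool_pos: [503.0, 30.9, 65.9]
tcp_rot: [-3.135, -0.0, -1.434]
contact_force: [2.7, -0.2, 1.1]
grip_width: 55.1
shift [-0.07  0.   -0.52] turn [-0.01  0.06  0.02] yaw -82.15 pos [503.   30.9  65.9] w 55.1 F [ 2.7 -0.2  1.1] q6 1.34 t 48.5
```

```bash
python3 -m jog '{"xyz":[[0,0,-0.2],[0,0,-0.2],[0,0,-0.1],[0,0,0]],"angular":[[0,0.03,0],[0,0,0],[0,0,0],[0,0,0]]}' 1;  python3 go.py 501.6 31 55.5 -82.05
```

```text
time: 48.9
tool_pos: [502.9, 30.9, 55.2]
tcp_rot: [-3.139, 0.0, -1.434]
contact_force: [0.9, 0.7, 6.8]
grip_width: 55.3
shift [-0.07  0.    0.01] turn [-0.01  0.02  0.02] yaw -82.16 pos [502.9  30.9  55.2] w 55.3 F [0.9 0.7 6.8] q6 1.34 t 48.9
```

Seated with about 7 N at the expected height. Releasing and rising.

```bash
python3 -m jog '{"xyz":[[0,0,0],[0,0,0],[0,0,0],[0,0,0],[0,0,0.4],[0,0,0.8],[0,0,1],[0,0,1],[0,-0.3,0.8],[-0.3,-1,0]],"angular":[[0,0,0],[0,0,0],[0,0,0],[0,0,0],[0,0,0],[0,0,0],[0,0,0],[0,0,0],[0,0,0],[0,0,0]]}' -0.45; python3 -m jog '{"xyz":[[0,-1,0],[0,-1,0],[0,-1,0],[0,-1,0],[0,-1,0],[0,-1,0],[0,-0.7,0],[0,-0.3,0],[0,0,0]],"angular":[[0,0,0],[0,0,0],[0,0,0],[0,0,0],[0,0,0],[0,0,0],[0,0,0],[0,0,0],[0,0,0]]}' -1; python3 - <<'E'
from h import *
snap('scene','s20',(270,160,440,260),4.5);snap('top','t20',(210,120,370,240),4.8)
E
```

```text
time: 49.9
tool_pos: [492.0, 5.4, 137.9]
tcp_rot: [3.133, 0.002, -1.431]
contact_force: [1.3, -1.3, -0.7]
grip_width: 66.8
time: 50.8
tool_pos: [490.9, -141.5, 143.7]
tcp_rot: [3.137, -0.001, -1.431]
contact_force: [-0.1, 1.0, 0.1]
grip_width: 91.8
```

View pics/s20.png

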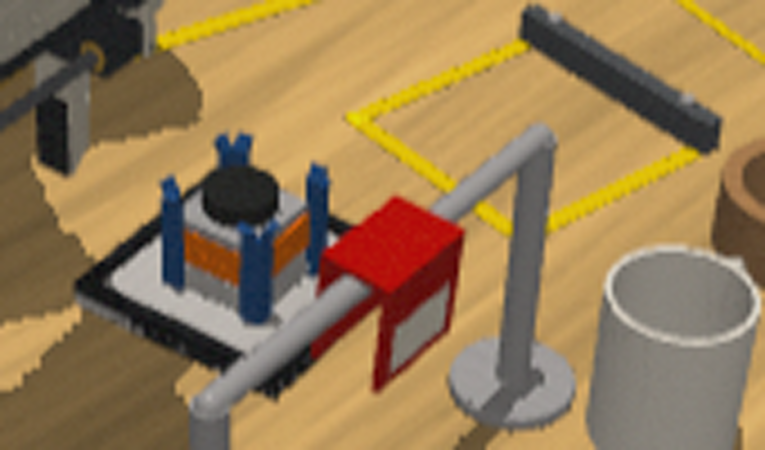

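View pics/t20.png

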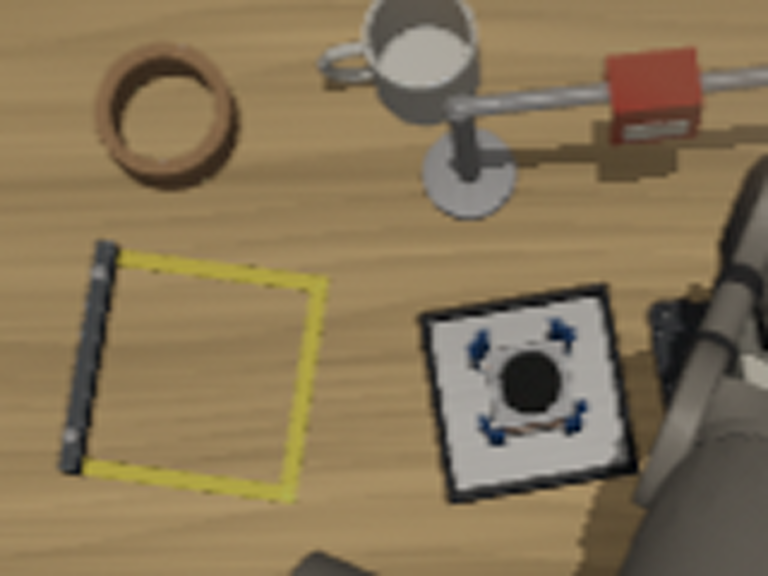

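```bash
python3 - <<'E'
from meas import *
for n in ('top','scene'):
    I=capture(n); H=hsv(I); h,s,v=[H[...,i].astype(int) for i in range(3)]
    m=(h>=23)&(h<=33)&(s>140)&(v>100)
    ij=np.argwhere(m)[:,::-1]; w=cast(n,ij,0)[:,:2]
    c0=np.array([525.,271.]); 
    ang=np.radians(-9.2)
    for it in range(4):
        ex=np.array([np.cos(ang),np.sin(ang)]);ey=np.array([-ex[1],ex[0]])
        L=np.c_[(w-c0)@ex,(w-c0)@ey]
        k=(abs(L)<100).all(1)
        sl=[];pos={}
        for name,sel in (('L',k&(abs(L[:,0]+81)<9)&(abs(L[:,1])<68)),('R',k&(abs(L[:,0]-81)<9)&(abs(L[:,1])<68))):
            p=np.polyfit(L[sel,1],L[sel,0],1); sl.append(-p[0]); pos[name]=(round(p[1],2),sel.sum())
        sel=k&(abs(L[:,1]+81)<9)&(abs(L[:,0])<70); p=np.polyfit(L[sel,0],L[sel,1],1); sl.append(p[0]); pos['B']=(round(p[1],2),sel.sum())
        ang+=np.mean(sl); 
    print(n,'yaw',np.degrees(ang),'slopes',np.degrees(sl).round(2),pos, 'centre', c0+ex*(pos['L'][0]+pos['R'][0])/2+ey*(pos['B'][0]+ (pos['R'][0]-pos['L'][0])/2))
E
```

```text
top yaw -9.196597648712759 slopes [-0.09 -0.07  0.16] {'L': (np.float64(-77.56), np.int64(126)), 'R': (np.float64(78.93), np.int64(128)), 'B': (np.float64(-77.25), np.int64(115))} centre [525.8352183  271.87273157]
scene yaw -9.509334867864549 slopes [ 0.11  0.28 -0.41] {'L': (np.float64(-81.15), np.int64(106)), 'R': (np.float64(76.5), np.int64(94)), 'B': (np.float64(-78.13), np.int64(103))} centre [522.82166533 272.06934936]
```

```bash
python3 -m jog '{"xyz":[[0.1,0.3,0],[0.1,0.3,0],[0.1,0.3,0],[0.1,0.3,0],[0.1,0.3,0],[0.1,0.3,0],[0.1,0.3,0],[0.1,0.2,0],[0.1,0,0],[0.1,0,0]],"angular":[[0,0,1],[0,0,1],[0,0,1],[0,0,1],[0,0,1],[0,0,1],[0,0,1],[0,0,1],[0,0,1],[0,0,1]]}' -1; python3 -m jog '{"xyz":[[0,0,0],[0,0,0],[0,0,0],[0,0,0],[0,0,0]],"angular":[[0,0,1],[0,0,1],[0,0,0.8],[0,0,0],[0,0,0]]}' -1; python3 go.py 515 -68 60 8; python3 - <<'E'
from meas import *
im=snap('top','t21',(250,150,400,250),5); sc=capture('scene')
g=cv2.cvtColor(sc,cv2.COLOR_RGB2GRAY).astype(float)
def up(u,v0,v1):
    c=g[v0:v1,u]
    for i in range(len(c)-1):
        if c[i]>90>=c[i+1]: return v0+i+(c[i]-90)/(c[i]-c[i+1])
for P in ([(u,up(u,190,230)) for u in (290,293,296,299,302,304)],[(u,up(u,195,220)) for u in (345,347,349,351)]):
    P=[p for p in P if p[1]]; w=cast('scene',P,18)[:,:2].astype(np.float32); vx,vy,a,b=cv2.fitLine(w,cv2.DIST_HUBER,0,.01,.01).ravel(); print(P,np.degrees(np.arctan2(vy,vx)),(np.array([501.5,31.9])-[a,b])@[-vy,vx])
H=hsv(im)
m=((H[...,2]<60)|(H[...,1]<45)); m[:176]=0;m[228:]=0;m[:,:292]=0;m[:,348:]=0
m=cv2.morphologyEx(m.astype(np.uint8),cv2.MORPH_OPEN,np.ones((3,3)))>0
for c,a,mm in comps(m,200): print('carrier',c,a,rect('top',mm,18))
E
```

```text
time: 52.0
tool_pos: [510.8, -84.1, 143.4]
tcp_rot: [3.137, 0.003, -0.33]
contact_force: [0.6, -0.7, -0.3]
grip_width: 91.7
time: 52.5
tool_pos: [510.7, -80.0, 143.3]
tcp_rot: [3.137, 0.004, -0.02]
contact_force: [0.4, 0.0, -0.1]
grip_width: 91.8
shift [ 0.21  0.6  -4.16] turn [ 0.04 -0.03  1.52] yaw -1.13 pos [510.7 -80.  143.3] w 91.8 F [ 0.4  0.  -0.1] q6 -0.28 t 52.5
[(290, np.float64(200.57142857142858)), (293, np.float64(200.93478260869566)), (296, np.float64(212.28571428571428)), (299, np.float64(210.53846153846155)), (302, np.float64(208.3684210526316)), (304, np.float64(207.86111111111111))] -20.906189 44.87861662483247
[(345, np.float64(208.30864197530863)), (347, np.float64(209.2876712328767)), (349, np.float64(209.6590909090909)), (351, np.float64(208.38297872340425))] 41.569485 -43.82859741941319
carrier (np.float64(324.31), np.float64(203.12)) 1976 (array([502.6,  21.5]), array([170. , 177.9]), 88.4, array([495.9,  15.6]))
```

View pics/t21.png

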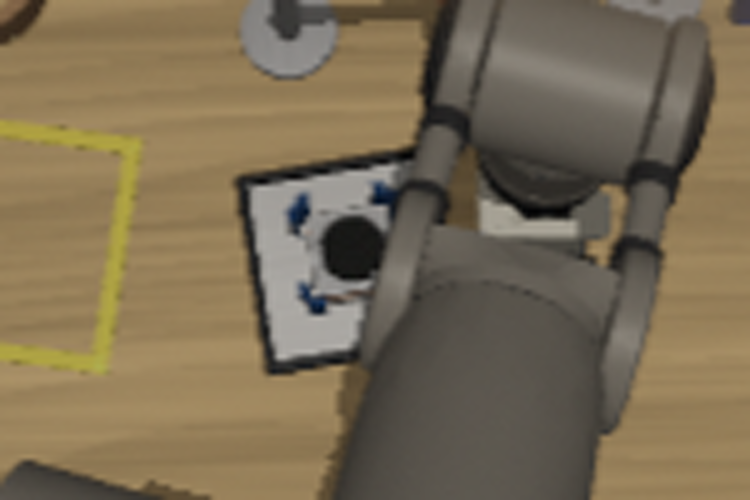

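```bash
python3 -m jog '{"xyz":[[0.1,0.2,-0.8],[0.1,0,-1],[0,0,-1],[0,0,-1],[0,0,-1],[0,0,-0.8],[0,0,-0.4],[0,0,0],[0,0,0]],"angular":[[0.04,0,0.7],[0,0,0.7],[0,0,0.1],[0,0,0],[0,0,0],[0,0,0],[0,0,0],[0,0,0],[0,0,0]]}' -1; python3 go.py 515 -68 12 8; python3 - <<'E'
from h import *
snap('scene','s22',(260,150,390,260),5.5)
E
```

```text
time: 53.5
tool_pos: [516.3, -75.9, 20.7]
tcp_rot: [3.14, -0.001, 0.134]
contact_force: [0.5, -0.4, 0.0]
grip_width: 91.9
shift [-0.06  0.39 -0.43] turn [0.01 0.01 0.05] yaw 7.67 pos [516.3 -75.9  20.7] w 91.9 F [ 0.5 -0.4  0. ] q6 -0.43 t 53.5
```

View pics/s22.png

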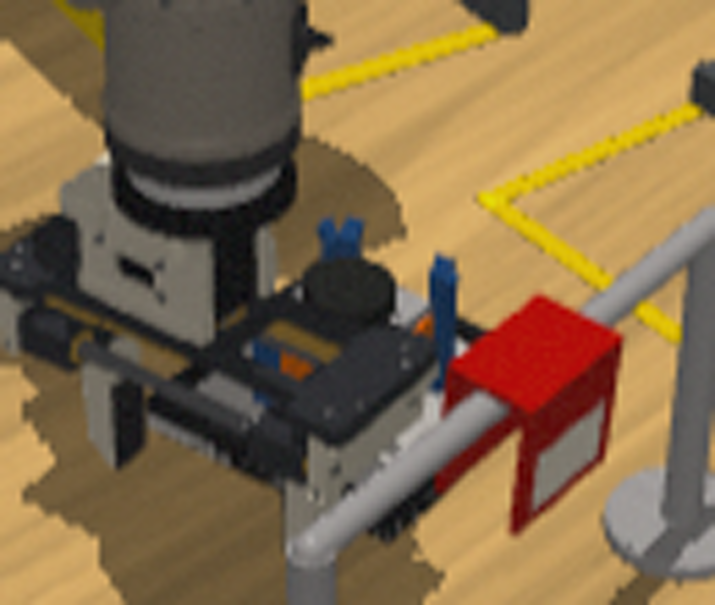

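```bash
python3 -m jog '{"xyz":[[-0.05,0.1,-0.4],[0,0.2,0],[0,0.2,0],[0,0.2,0],[0,0.2,0],[0,0.1,0],[0,0,0]],"angular":[[0,0,0.05],[0,0,0],[0,0,0],[0,0,0],[0,0,0],[0,0,0],[0,0,0]]}' -1; python3 go.py 513 -48 12 8
```

```text
time: 54.25
tool_pos: [516.7, -54.1, 14.6]
tcp_rot: [3.138, -0.006, 0.14]
contact_force: [0.3, 0.2, -0.1]
grip_width: 92.0
shift [-0.19  0.3  -0.13] turn [ 0.02  0.06 -0.  ] yaw 8.01 pos [516.7 -54.1  14.6] w 92.0 F [ 0.3  0.2 -0.1] q6 -0.39 t 54.25
```

```bash
python3 -m jog '{"xyz":[[-0.17,0.1,-0.1],[0,0.15,0],[0,0.15,0],[0,0.1,0],[0,0,0]],"angular":[[0.02,0.06,0],[0,0,0],[0,0,0],[0,0,0],[0,0,0]]}' -1; python3 go.py 513 -48 12 8; python3 - <<'E'
from h import *
snap('scene','s23',(260,150,390,260),5.5)
E
```

```text
time: 54.75
tool_pos: [513.5, -44.6, 12.6]
tcp_rot: [3.14, 0.0, 0.14]
contact_force: [0.1, 0.0, -0.5]
grip_width: 92.0
shift [-0.03 -0.17 -0.03] turn [ 0.02  0.   -0.01] yaw 8.03 pos [513.5 -44.6  12.6] w 92.0 F [ 0.1  0.  -0.5] q6 -0.37 t 54.75
```

View pics/s23.png

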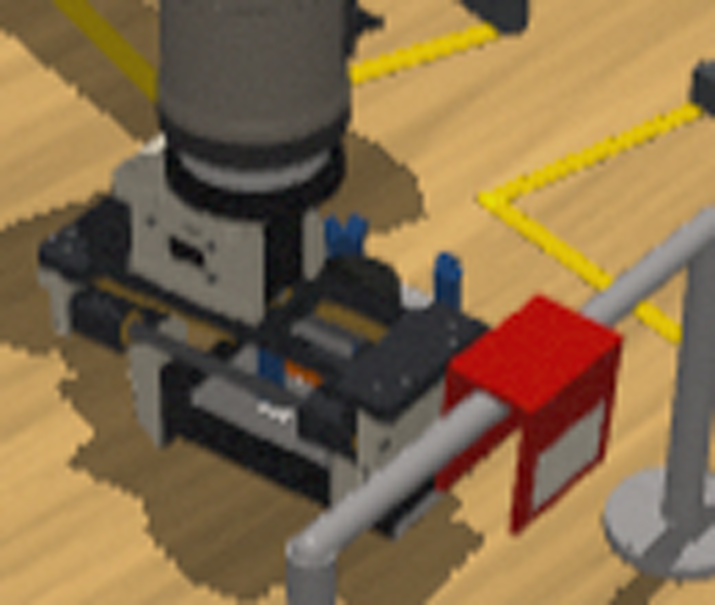

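The gripper body is close to the guide lips. I'll back off a little and tilt the tool so that only the fingertips push.

```bash
python3 -m jog '{"xyz":[[0.05,-0.5,0],[0,0,0],[0,0,-0.1],[0,0,0],[0,0,0]],"angular":[[0,0,0],[0.9,0.13,0],[0.9,0.13,0],[0.1,0,0],[0,0,0]]}' -1; cat > tl.py <<'E'
import sys,numpy as np
from scipy.spatial.transform import Rotation as R
from plant import bot
o=bot.get_obs(); x,y,z,yaw,t=map(float,sys.argv[1:6])
d=(np.array([x,y,z])-o['tool_pos'])/20
T=R.from_euler('z',yaw,degrees=True)*R.from_euler('x',t,degrees=True)*R.from_euler('x',180,degrees=True)
C=R.from_euler('xyz',o['tcp_rot'])
r=(T*C.inv()).as_rotvec(degrees=True)/6; X=C.as_matrix()[:,0]
print('shift',np.round(d,2),'turn',np.round(r,2),'jawyaw',round(np.degrees(np.arctan2(X[1],X[0])),2),'pos',np.round(o['tool_pos'],1),'F',np.round(o['contact_force'],1),'t',o['time'])
E
python3 tl.py 513 -48 8 8 11
```

```text
time: 55.3
tool_pos: [514.9, -55.4, 10.7]
tcp_rot: [-2.936, -0.003, 0.141]
contact_force: [-0.2, 0.2, 0.3]
grip_width: 91.8
shift [-0.1   0.37 -0.14] turn [-0.13  0.01 -0.01] jawyaw 8.05 pos [514.9 -55.4  10.7] F [-0.2  0.2  0.3] t 55.3
```

```bash
python3 -m jog '{"xyz":[[-0.1,0.15,-0.12],[0,0.2,0],[0,0.15,0],[0,0.15,0],[0,0,0]],"angular":[[0,0,0],[0,0,0],[0,0,0],[0,0,0],[0,0,0]]}' -1; python3 tl.py 513 -48 8 8 12; python3 - <<'E'
from h import *
snap('scene','s24',(260,150,390,260),5.5)
E
```

```text
time: 55.8
tool_pos: [512.3, -40.5, 8.3]
tcp_rot: [-2.942, -0.003, 0.144]
contact_force: [0.2, -1.4, -1.3]
grip_width: 91.9
shift [ 0.03 -0.38 -0.02] turn [ 0.09  0.04 -0.04] jawyaw 8.24 pos [512.3 -40.5   8.3] F [ 0.2 -1.4 -1.3] t 55.8
```

View pics/s24.png

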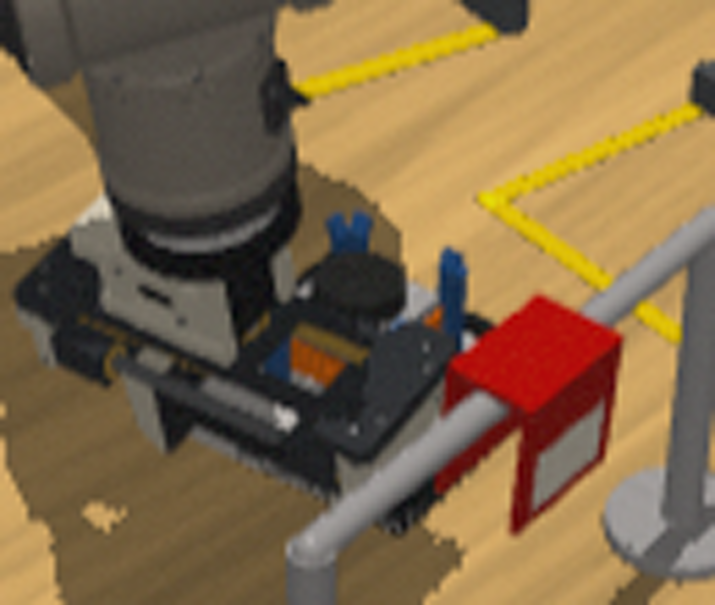

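```bash
python3 -m jog '{"xyz":[[0,0.3,0],[0,0.3,0],[0,0.3,0],[0,0.3,0],[0,0.3,0],[0,0.3,0],[0,0.3,0],[0,0.3,0],[0,0.2,0],[0,0.1,0]],"angular":[[0,0,-0.1],[0,0,-0.1],[0,0,-0.1],[0,0,-0.1],[0,0,-0.1],[0,0,-0.1],[0,0,-0.1],[0,0,-0.1],[0,0,-0.1],[0,0,0]]}' -1; python3 tl.py 512 10 8 3.5 12; python3 - <<'E'
from h import *
snap('scene','s25',(260,130,420,260),4.7); snap('top','t25',(210,130,370,250),4.8)
E
```

```text
time: 56.85
tool_pos: [512.1, 16.6, 8.3]
tcp_rot: [-2.945, -0.002, 0.043]
contact_force: [-0.5, -5.3, -0.9]
grip_width: 91.6
shift [-0.01 -0.33 -0.01] turn [0.12 0.03 0.17] jawyaw 2.46 pos [512.1  16.6   8.3] F [-0.5 -5.3 -0.9] t 56.85
```

View pics/s25.png

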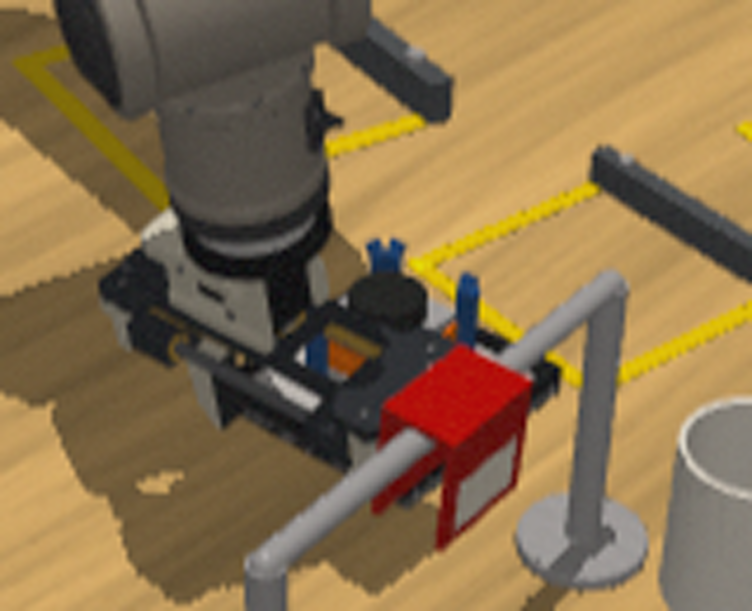

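View pics/t25.png

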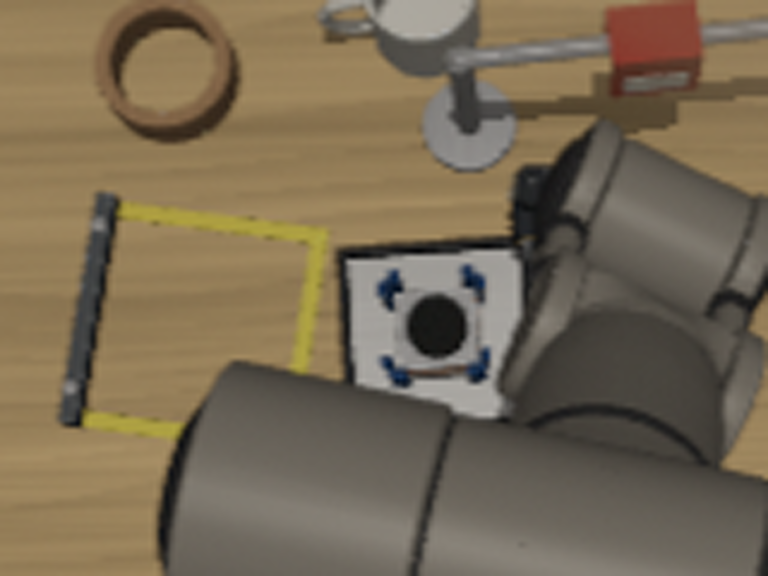

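```bash
python3 -c "
from h import *
print(cast('top',[(210+436/4.8,130+326/4.8)],74))"; python3 -m jog '{"xyz":[[0,0.3,0],[0,0.3,0],[0,0.3,0],[0,0.3,0],[0,0.3,0],[0,0.3,0],[0,0.3,0],[0,0.3,0],[0,0.3,0],[0,0.3,0]],"angular":[[0,0,-0.06],[0,0,-0.06],[0,0,-0.06],[0,0,-0.06],[0,0,-0.06],[0,0,-0.06],[0,0,-0.06],[0,0,-0.06],[0,0,-0.06],[0,0,-0.06]]}' -1; python3 tl.py 512 76 8 -2 12;
```

```text
[[506.78720466  93.25563024  74.        ]]
time: 57.95
tool_pos: [512.2, 80.2, 8.3]
tcp_rot: [-2.945, -0.002, -0.026]
contact_force: [-0.1, -5.3, -0.1]
grip_width: 91.7
shift [-0.01 -0.21 -0.01] turn [ 0.12  0.02 -0.09] jawyaw -1.46 pos [512.2  80.2   8.3] F [-0.1 -5.3 -0.1] t 57.95
```

```bash
python3 -m jog '{"xyz":[[0,0.3,0],[0,0.3,0],[0,0.3,0],[0,0.3,0],[0,0.3,0],[0,0.3,0],[0,0.3,0],[0,0.2,0],[0,0.1,0],[0,0,0]],"angular":[[0,0,-0.09],[0,0,-0.09],[0,0,-0.09],[0,0,-0.09],[0,0,-0.09],[0,0,-0.09],[0,0,-0.09],[0,0,-0.09],[0,0,-0.05],[0,0,0]]}' -1; python3 tl.py 512 140 8 -9.3 12;python3 - <<'E'
from h import *
snap('scene','s26',(270,110,440,250),4.7); snap('top','t26',(210,130,370,250),4.8)
E
```

```text
time: 58.95
tool_pos: [511.3, 133.7, 8.2]
tcp_rot: [-2.944, -0.001, -0.113]
contact_force: [-0.4, -4.9, 0.8]
grip_width: 91.6
shift [ 0.04  0.32 -0.01] turn [ 0.12 -0.01 -0.47] jawyaw -6.45 pos [511.3 133.7   8.2] F [-0.4 -4.9  0.8] t 58.95
```

View pics/s26.png

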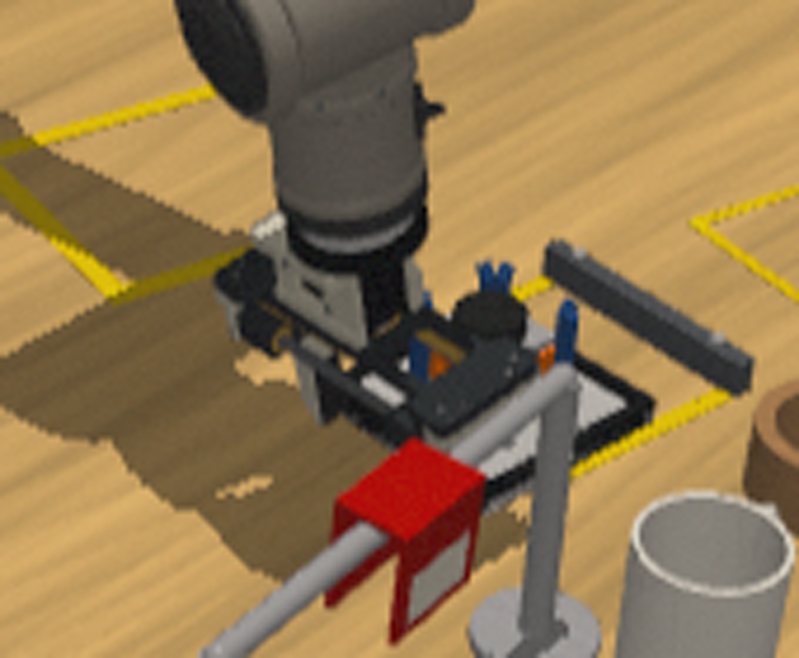

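View pics/t26.png

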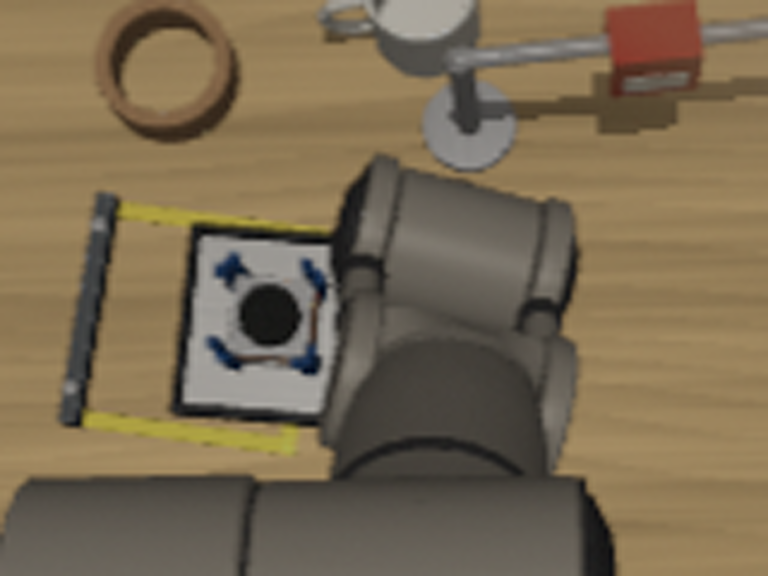

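```bash
python3 - <<'E'
from h import *
w=cast('top',[(210+196/4.8,130+226/4.8),(210+174/4.8,130+411/4.8)],18)[:,:2]; d=w[0]-w[1]
print(w.round(1),np.linalg.norm(d),np.degrees(np.arctan2(d[1],d[0])))
a=np.radians(-9.3);ex=np.array([np.cos(a),np.sin(a)]);ey=np.array([-ex[1],ex[0]])
c=w.mean(0)-70*np.array([-d[1],d[0]])/np.linalg.norm(d); print('centre',c,'dock local (top centre)',(c-[525.8,271.9])@ex,(c-[525.8,271.9])@ey, (c-[524.3,272])@ex)
print(cast('top',[(210+269/4.8,130+314/4.8)],74))
E
```

```text
[[594.9 268.6]
 [460.1 284.7]] 135.77391598326852 -6.803918345813566
centre [519.21756056 207.13009071] dock local (top centre) 3.9711468408043613 -64.98230260284187 5.467590797524912
[[518.52521531 208.8155217   74.        ]]
```

```bash
python3 -m jog '{"xyz":[[0.02,0.3,0],[0.02,0.3,0],[0.02,0.3,0],[0.02,0.3,0],[0.02,0.3,0],[0.02,0.3,0],[0.02,0.25,0],[0.02,0.2,0],[0,0,0]],"angular":[[0,0,-0.06],[0,0,-0.06],[0,0,-0.06],[0,0,-0.06],[0,0,-0.06],[0,0,-0.06],[0,0,-0.05],[0,0,-0.05],[0,0,0]]}' -1; python3 tl.py 514.9 198.9 8 -9.3 12;python3 - <<'E'
from h import *
snap('scene','s27',(290,110,440,250),4.7); snap('top','t27',(210,140,340,240),6)
E
```

```text
time: 59.95
tool_pos: [514.5, 178.7, 8.2]
tcp_rot: [-2.945, 0.0, -0.166]
contact_force: [0.4, -1.2, -0.4]
grip_width: 91.7
shift [ 0.02  1.01 -0.01] turn [ 0.12 -0.02  0.03] jawyaw -9.5 pos [514.5 178.7   8.2] F [ 0.4 -1.2 -0.4] t 59.95
```

View pics/t27.png

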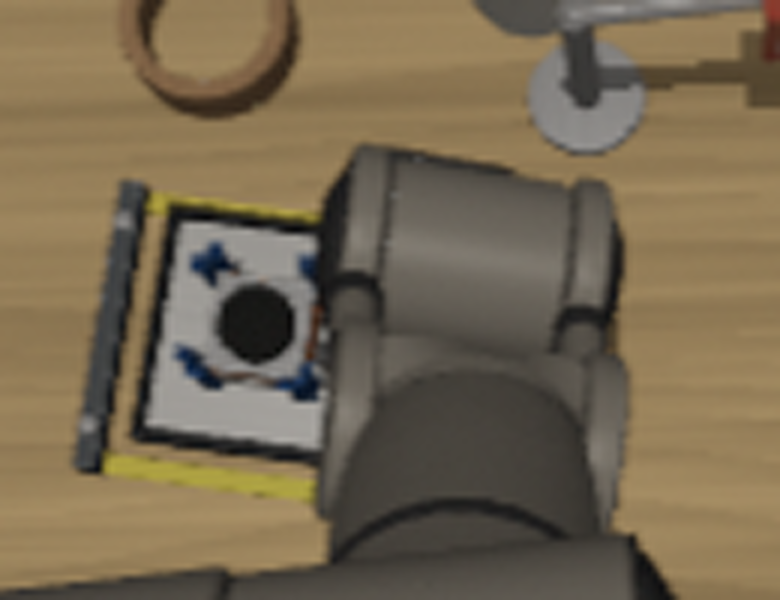

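```bash
cat > dl.py <<'E'
from h import *
import sys
v=list(map(float,sys.argv[1:])); x0,y0,k=v[:3]; P=np.array(v[3:]).reshape(-1,2)/k+[x0,y0]
w=cast('top',P[:2],18)[:,:2]; d=w[0]-w[1]
a=np.radians(-9.3);ex=np.array([np.cos(a),np.sin(a)]);ey=np.array([-ex[1],ex[0]])
c=w.mean(0)-70*np.array([-d[1],d[0]])/np.linalg.norm(d); t=cast('top',P[2:3],74)[0,:2]
print(w.round(1),np.linalg.norm(d),'yaw',np.degrees(np.arctan2(d[1],d[0])))
for q in (c,t): print(q.round(1),'local',((q-[525.8,271.9])@ex).round(1),((q-[525.8,271.9])@ey).round(1))
E
python3 dl.py 210 140 6 170 207 137 440 257 322
```

```text
[[605.4 312.3]
 [469.3 330.9]] 137.356851498653 yaw -7.810084502444453
[527.9 252.2] local 5.2 -19.1
[525.7 252.8] local 3.0 -18.8
```

View pics/s27.png

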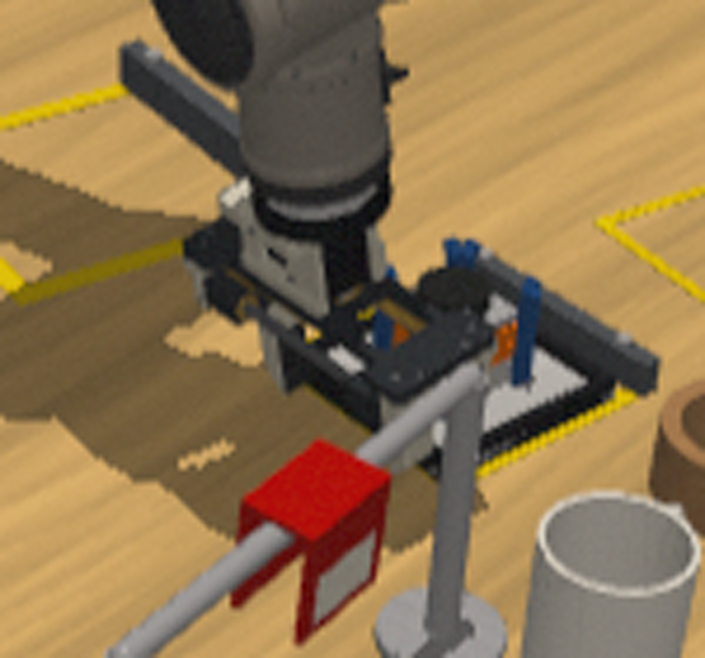

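```bash
python3 -m jog '{"xyz":[[-0.02,0.2,0],[-0.03,0.2,0],[-0.03,0.2,0],[-0.03,0.15,0],[0,0,0]],"angular":[[0,0,0.02],[0,0,0],[0,0,0],[0,0,0],[0,0,0]]}' -1; python3 tl.py 514.9 198.9 8 -9.3 12;python3 - <<'E'
from h import *
snap('scene','s28',(330,130,440,230),7); snap('top','t28',(210,150,310,230),8)
E
```

```text
time: 60.55
tool_pos: [513.2, 193.2, 8.2]
tcp_rot: [-2.946, -0.002, -0.166]
contact_force: [0.4, -5.1, -0.2]
grip_width: 91.8
shift [ 0.08  0.29 -0.01] turn [ 0.13 -0.01  0.03] jawyaw -9.48 pos [513.2 193.2   8.2] F [ 0.4 -5.1 -0.2] t 60.55
```

View pics/t28.png

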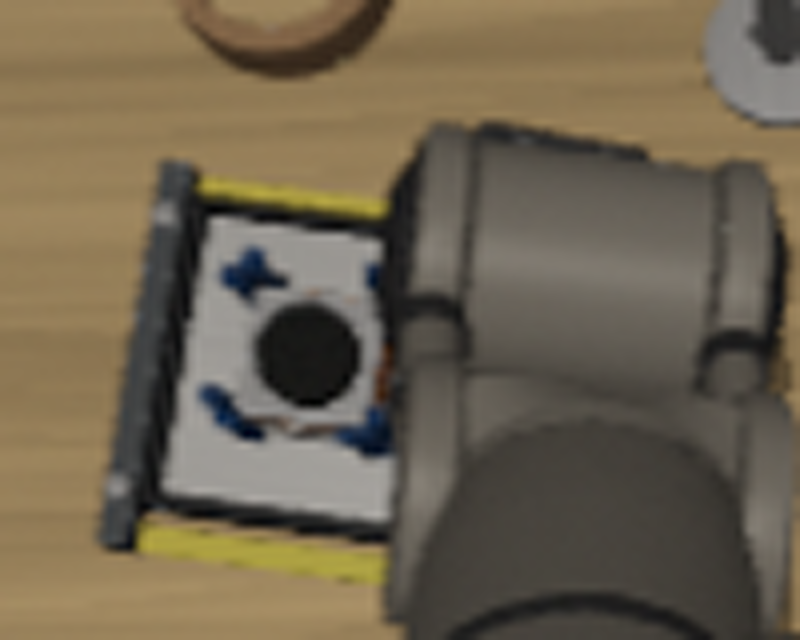

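View pics/s28.png

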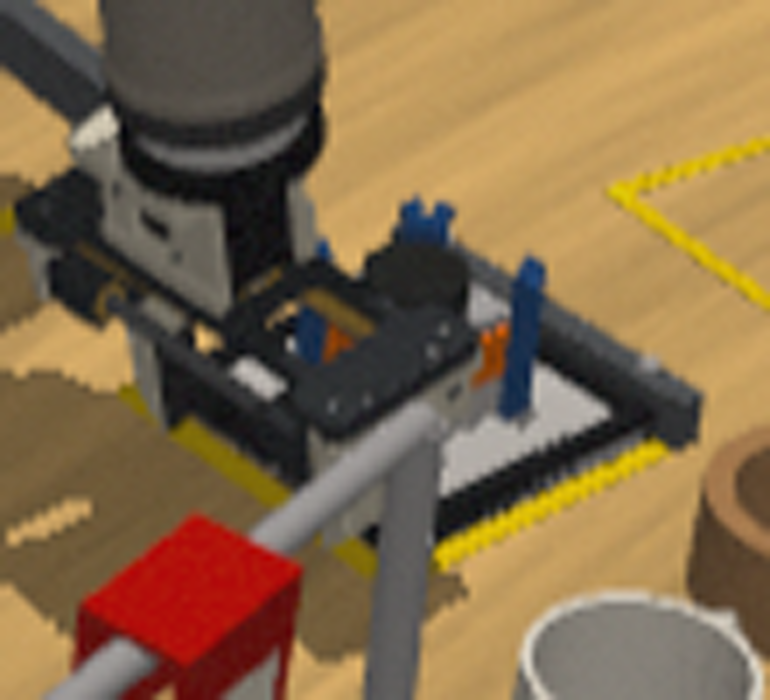

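```bash
python3 dl.py 210 150 8 199 206 157 506 308 353; python3 - <<'E'
from h import *
# predicted top px of an ideally placed carrier's +x and -x top edges at local y=0, and strips' inner edges
a=np.radians(-9.3);ex=np.array([np.cos(a),np.sin(a)]);ey=np.array([-ex[1],ex[0]])
for n,c in (('top',[525.8,271.9]),('scene',[522.8,272.1])):
  for lx,z in ((70,18),(70,0),(-70,18),(73,0),(84,0),(-73,0)):
    p=proj(n,[(*(np.array(c)+lx*ex+ly*ey),z) for ly in (0,60)]); 
    o=((p-[210,150])*8) if n=='top' else (p-[330,130])*7
    print(n,lx,z,o.round(0).tolist())
E
```

```text
[[601.3 324.3]
 [469.9 342. ]] 132.56558046911988 yaw -7.6557901458846755
[526.3 263.8] local 1.8 -7.9
[524.6 267.3] local -0.5 -4.8
top 70 18 [[345.0, 216.0], [209.0, 198.0]]
top 70 0 [[352.0, 225.0], [217.0, 207.0]]
top -70 18 [[293.0, 533.0], [156.0, 514.0]]
top 73 0 [[353.0, 218.0], [219.0, 201.0]]
top 84 0 [[357.0, 194.0], [223.0, 177.0]]
top -73 0 [[300.0, 545.0], [164.0, 526.0]]
scene 70 18 [[525.0, 460.0], [632.0, 408.0]]
scene 70 0 [[520.0, 497.0], [626.0, 444.0]]
scene -70 18 [[288.0, 303.0], [393.0, 257.0]]
scene 73 0 [[525.0, 500.0], [631.0, 448.0]]
scene 84 0 [[545.0, 513.0], [651.0, 461.0]]
scene -73 0 [[280.0, 335.0], [384.0, 289.0]]
```

```bash
python3 -m jog '{"xyz":[[0.02,0.1,0],[0.02,0.1,0],[0.02,0.1,0],[0,0,0]],"angular":[[0,0,0.02],[0,0,0],[0,0,0],[0,0,0]]}' -1; python3 tl.py 514.9 198.9 8 -9.3 12; python3 -m jog '{"xyz":[[0.01,0.1,0],[0.01,0.1,0],[0,0,0]],"angular":[[0,0,0],[0,0,0],[0,0,0]]}' -1; python3 tl.py 514.9 198.9 8 -9.3 12
```

```text
time: 61.05
tool_pos: [514.1, 193.2, 8.3]
tcp_rot: [-2.954, -0.002, -0.161]
contact_force: [0.1, -1.0, 0.2]
grip_width: 91.9
shift [ 0.04  0.29 -0.01] turn [ 0.21 -0.02 -0.01] jawyaw -9.23 pos [514.1 193.2   8.3] F [ 0.1 -1.   0.2] t 61.05
time: 61.35
tool_pos: [514.1, 193.2, 8.3]
tcp_rot: [-2.959, -0.002, -0.16]
contact_force: [0.3, -2.5, 0.9]
grip_width: 91.5
shift [ 0.04  0.28 -0.02] turn [ 0.26 -0.02 -0.02] jawyaw -9.19 pos [514.1 193.2   8.3] F [ 0.3 -2.5  0.9] t 61.35
```

```bash
python3 -m jog '{"xyz":[[0.04,0.25,0],[0.04,0.25,0]],"angular":[[0.05,0,0],[0,0,0]]}' -1; python3 tl.py 514.9 198.9 8 -9.3 12; python3 -m jog '{"xyz":[[0.04,0.3,0],[0.04,0.3,0]],"angular":[[0.1,0,0],[0,0,0]]}' -1; python3 tl.py 514.9 198.9 8 -9.3 12;python3 - <<'E'
from h import *
snap('scene','s29',(330,130,440,230),7); snap('top','t29',(210,150,310,230),8)
E
```

```text
time: 61.55
tool_pos: [514.3, 194.3, 8.2]
tcp_rot: [-2.967, -0.0, -0.157]
contact_force: [-8.1, -42.9, 17.5]
grip_width: 91.6
shift [ 0.03  0.23 -0.01] turn [ 0.33 -0.05 -0.05] jawyaw -9.02 pos [514.3 194.3   8.2] F [ -8.1 -42.9  17.5] t 61.55
time: 61.75
tool_pos: [514.4, 194.3, 8.4]
tcp_rot: [-2.972, 0.003, -0.157]
contact_force: [-9.9, -41.6, 15.6]
grip_width: 92.1
shift [ 0.03  0.23 -0.02] turn [ 0.37 -0.09 -0.05] jawyaw -8.98 pos [514.4 194.3   8.4] F [ -9.9 -41.6  15.6] t 61.75
```

View pics/t29.png

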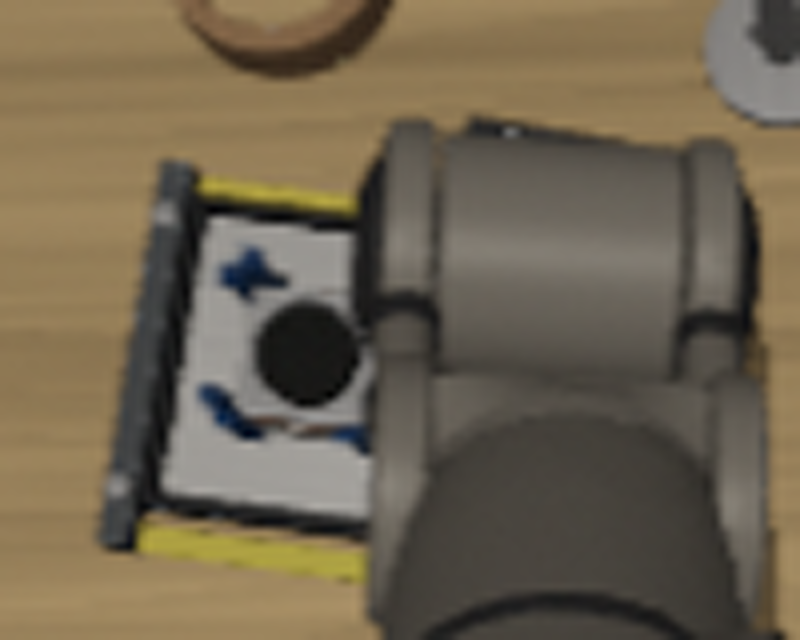

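View pics/s29.png

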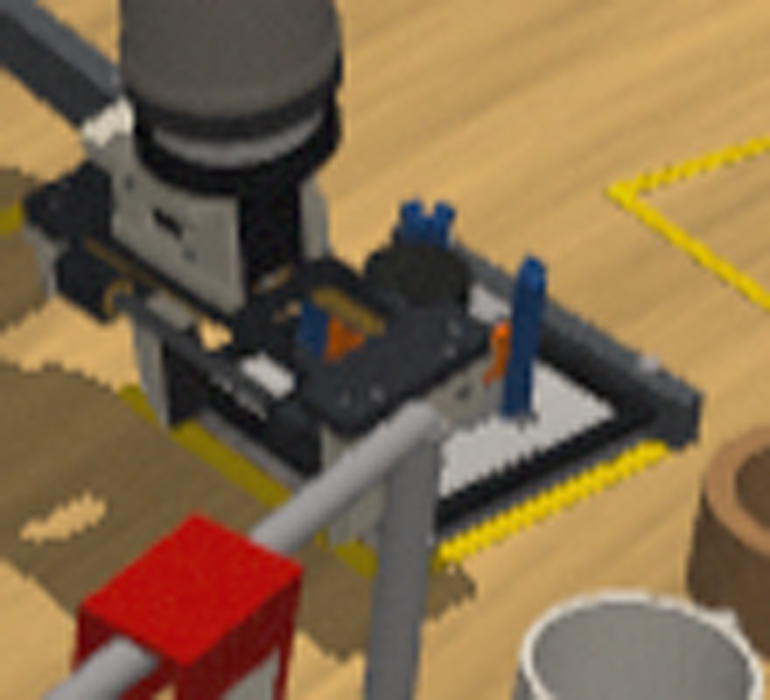

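```bash
python3 -m jog '{"xyz":[[-0.02,-0.3,0],[-0.05,-0.5,0],[-0.05,-0.5,0],[0,-1,0.5],[0,-1,1],[0,-0.5,1],[0,0,1],[0,0,1],[0,-0.5,1],[0,-1,1]],"angular":[[0,0,0],[0,0,0],[0,0,0],[0,0,0],[-0.5,0,0],[-0.5,0,0],[-0.5,0,0],[0,0,0],[0,0,0],[0,0,0]]}' -1; python3 -m jog '{"xyz":[[0,-1,0],[0,-1,0],[0,-1,0],[0,-1,0],[0,-1,0],[0,-1,0],[0,-1,0],[0,-1,0],[0,-0.5,0],[0,0,0]],"angular":[[0,0,0],[0,0,0],[0,0,0],[0,0,0],[0,0,0],[0,0,0],[0,0,0],[0,0,0],[0,0,0],[0,0,0]]}' -1;python3 - <<'E'
from h import *
snap('scene','s30',(330,130,440,230),7); snap('top','t30',(210,150,310,230),8)
E
```

```text
time: 62.85
tool_pos: [506.6, 87.3, 139.6]
tcp_rot: [-3.13, -0.01, -0.153]
contact_force: [1.4, -0.4, -0.4]
grip_width: 91.8
time: 63.85
tool_pos: [506.6, -85.1, 142.2]
tcp_rot: [-3.119, -0.014, -0.147]
contact_force: [-0.0, 0.3, -1.2]
grip_width: 91.9
```

View pics/t30.png

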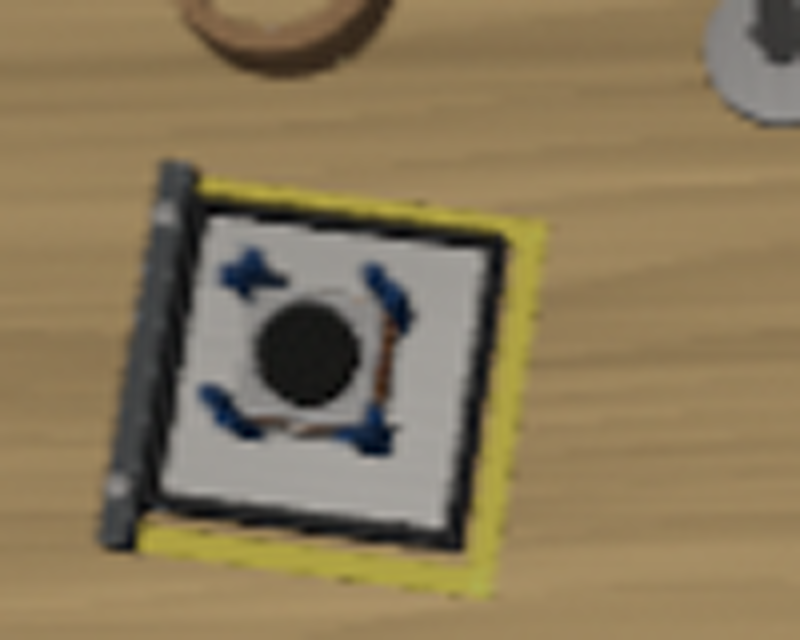

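View pics/s30.png

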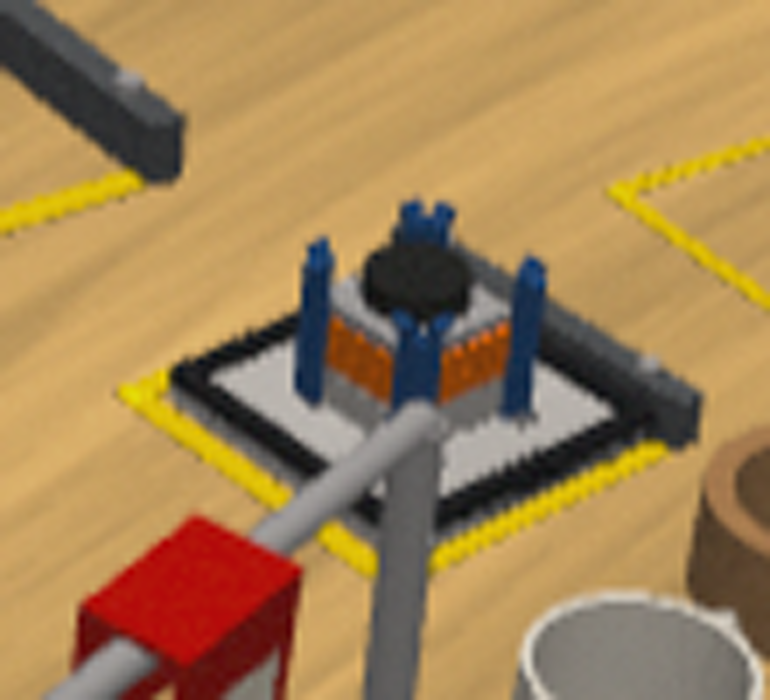

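```bash
python3 - <<'E'
from meas import *
im=capture('top');H=hsv(im);g=H[...,2]
k=np.zeros(g.shape,bool);k[170:222,222:275]=1
m=((H[...,1]<45)&(g>130)&k)
mm=max(comps(m,100),key=lambda t:t[1])[2]; print('plate',rect('top',mm,14))
h,s,v=[H[...,i].astype(int) for i in range(3)]
c=np.array([525.8,271.9]);a=np.radians(-9.3);ex=np.array([np.cos(a),np.sin(a)]);ey=np.array([-ex[1],ex[0]])
r=rect('top',mm,14); print('local',((r[0]-c)@ex,(r[0]-c)@ey))
snap('scene','s31'); snap('top','t31')
E
```

```text
plate (array([529.2, 271.6]), array([119.6, 121.4]), 80.8, array([525.5, 269.2]))
local (np.float64(3.4037905821142354), np.float64(0.25339627682944527))
```

View pics/s31.png

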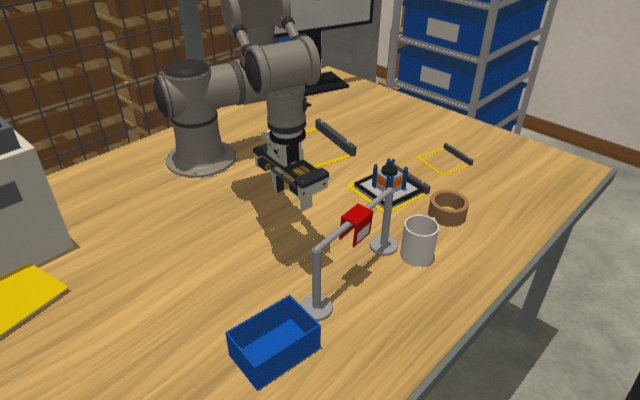

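View pics/t31.png

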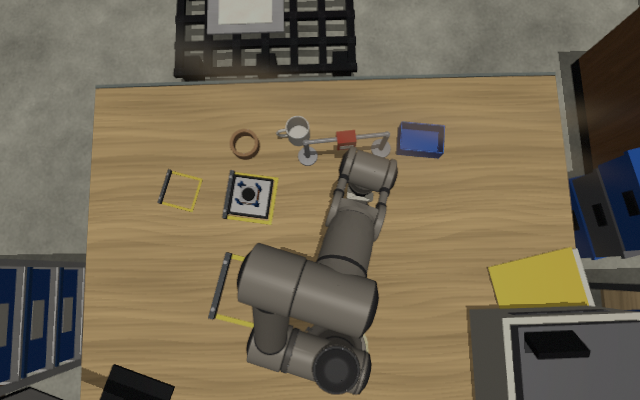

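```bash
python3 - <<'E'
from meas import *
I=cv2.imread('pics/s31.png')[:,:,::-1]; H=hsv(I).astype(int)
for u in (400,404,408,414): 
    print(u,[(v,*H[v,u]) for v in range(190,212)] if u==404 else '')
a=np.radians(-9.35);ex=np.array([np.cos(a),np.sin(a)]);ey=np.array([-ex[1],ex[0]])
y=(H[...,0]>=22)&(H[...,0]<=33)&(H[...,1]>160)&(H[...,2]>120)
w=lambda ij:cast('scene',ij,0)[:,:2]
for u in range(396,420,2):
    v=np.where(y[185:215,u])[0]+185
    if len(v): 
        p=w([(u,v.min()-.5),(u,v.max()+.5)])-[522.8,272.1]; print(u,v.min(),v.max(),(p@ex).round(1))
# -x side strip
for u in range(350,372,2):
    v=np.where(y[180:200,u])[0]+180
    if len(v): p=w([(u,v.min()-.5),(u,v.max()+.5)])-[522.8,272.1]; print('Y',u,v.min(),v.max(),(p@ex).round(1),(p@ey).round(1))
T=cv2.imread('pics/t31.png')[:,:,::-1]; H=hsv(T).astype(int)
y=(H[...,0]>=22)&(H[...,0]<=33)&(H[...,1]>140)&(H[...,2]>95)
for u in range(236,272,4):
    for lo,hi in ((165,185),(210,226)):
        v=np.where(y[lo:hi,u])[0]+lo
        if len(v): p=cast('top',[(u,v.min()-.5),(u,v.max()+.5)],0)[:,:2]-[525.8,271.9]; print('top',u,v.min(),v.max(),(p@ex).round(1))
E
```

```text
400 
404 [(190, np.int64(18), np.int64(13), np.int64(101)), (191, np.int64(15), np.int64(15), np.int64(139)), (192, np.int64(18), np.int64(17), np.int64(181)), (193, np.int64(16), np.int64(16), np.int64(180)), (194, np.int64(13), np.int64(15), np.int64(156)), (195, np.int64(15), np.int64(12), np.int64(83)), (196, np.int64(165), np.int64(14), np.int64(37)), (197, np.int64(15), np.int64(17), np.int64(30)), (198, np.int64(83), np.int64(41), np.int64(25)), (199, np.int64(120), np.int64(59), np.int64(26)), (200, np.int64(30), np.int64(6), np.int64(43)), (201, np.int64(22), np.int64(84), np.int64(88)), (202, np.int64(25), np.int64(231), np.int64(169)), (203, np.int64(25), np.int64(244), np.int64(222)), (204, np.int64(25), np.int64(243), np.int64(214)), (205, np.int64(22), np.int64(177), np.int64(194)), (206, np.int64(19), np.int64(131), np.int64(214)), (207, np.int64(18), np.int64(131), np.int64(208)), (208, np.int64(18), np.int64(133), np.int64(204)), (209, np.int64(18), np.int64(132), np.int64(201)), (210, np.int64(18), np.int64(131), np.int64(196)), (211, np.int64(18), np.int64(128), np
[... 549 characters left out ...]
 [-69.7 -85.5]
Y 362 194 197 [-26.8 -12.2] [-71.5 -84.1]
Y 364 195 199 [-19.7  -1.6] [-70.1 -85.8]
Y 366 197 199 [-9.1  1.7] [-71.9 -81.3]
Y 368 198 199 [-2.2  5. ] [-70.5 -76.8]
top 236 172 173 [85.1 78. ]
top 236 217 219 [-72.9 -83.2]
top 240 173 174 [83.5 76.3]
top 240 217 220 [-71.  -84.8]
top 244 173 174 [85.3 78.2]
top 244 218 220 [-72.6 -82.9]
top 248 174 175 [83.7 76.5]
top 248 218 221 [-70.7 -84.5]
top 252 174 175 [85.5 78.4]
top 252 219 221 [-72.3 -82.6]
top 256 175 176 [83.9 76.7]
top 256 219 222 [-70.4 -84.2]
top 260 175 176 [85.8 78.6]
top 260 220 222 [-72.  -82.3]
top 264 176 177 [84.1 77. ]
top 264 221 223 [-73.5 -83.9]
top 268 176 178 [86.  75.3]
top 268 221 223 [-71.7 -82. ]
```

```bash
python3 -c "
from plant import bot
o=bot.get_obs();print(o['time'],o['contact_force']);print(bot.close_job())"
```

```text
64.1 [-0.05571614  0.23228779  0.51187862]
the job is handed in; nothing more can be done
None
```

The whole job is done in the order you asked and was handed in at 64 s of the 208 s limit. No verdict came back.

- **Marker:** I took it off the middle-sized dock and hung it astride the rail near mid-bar. It was still hanging in the last pictures.
- **Machine foot:** The block, both orange spacers and the cap are in the carrier's pocket. Only two spacers were on the bench. All the parts look flat and square inside the guides. The cap brushed a guide lightly going in and seated at the expected height.
- **Carrier:** I slid it along the bench with tilted, open fingertips, without lifting it, until it met the stop bar. The last check put its angle at about −9.2°, the same as the dock. It sat 0.3 to 1 mm from its nominal place against the bar.
- **Bystanders:** The tape, mug and bin looked untouched. The gripper was clear of everything when I handed in.

**Doubtful points:**
- **Sideways position:** The carrier sits slightly off centre towards +x. My estimates from different edges and views ranged from about 0.5 to 3.5 mm; I take it as about 2 mm. It looks inside the strips, but there is little clearance on that side. I left it rather than risk disturbing the square contact.
- **Push force:** The last push against the bar reached about 47 N at the wrist, through the fingertips. That is under the 120 N wrist limit. It would be over the 40 N limit only if the arm or gripper body had carried it.

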